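# Turn a row of pipe fittings round onto the metal rack

## Task

The three PVC fittings stand on the wooden rack in flow order, but the pump manifold runs the other way. Move them all to the metal rack in the reverse order, left and right as seen from the robot: the leftmost fitting goes on the rightmost metal peg, the middle one on the middle peg, the rightmost one on the leftmost peg. Set each upright over its peg, open socket down and resting on the block, let go of them all, and never tip a fitting over.

Things in the scene. Friction and masses are not known exactly. Their poses are not given: they have to be found in the camera images.
- elbow_mid (a point): White PVC elbow, 78 mm high, 90 g. Upright over a peg, open socket down (bore 32 mm, 42 mm deep, outside 42 mm). Site on the socket's axis, half-way up, 39 mm above its lower rim; z up. One level arm, 45 mm thick, axis 57 mm above the rim, runs along +y and ends 43 mm from the socket's axis. 42 mm wide along x: grasp from above closing along x.
- tee_mid (a point): White PVC tee, 79 mm high, 110 g. Upright over a peg, open socket down (bore 32 mm, 42 mm deep, outside 42 mm). Site on the socket's axis, half-way up, 39 mm above its lower rim; z up. Level cross tube, 45 mm thick, axis 57 mm above the rim, runs along y, ending 40 mm to either side. 42 mm wide along x: grasp from above closing along x.
- valve_mid (a point): White PVC ball valve, upright tube 88 mm high, grey nut 50 mm across round its top 22 mm, 130 g. Upright over a peg, open socket down (bore 32 mm, 42 mm deep, outside 42 mm). Site on the socket's axis, half-way up, 44 mm above its lower rim; z up. Black upright handle 56 mm long sticks out along +y to 43 mm from the axis. 42 mm wide along x: grasp from above closing along x.
- wood_stand_elbow: Light wooden stand on which the elbow starts: fixed block 70 x 70 x 18 mm, central upright peg 14 mm thick, 34 mm above the block. Origin: centre of the underside, 12 mm above the table; z up, y along the row to the robot's left. One of three alike, 110 mm apart, on a plywood strip 95 x 330 mm: the wooden rack. Their order in the row varies.
- wood_stand_tee: Light wooden stand on which the tee starts: fixed block 70 x 70 x 18 mm, central upright peg 14 mm thick, 34 mm above the block. Origin: centre of the underside, 12 mm above the table; z up, y along the row to the robot's left. One of three alike, 110 mm apart, on a plywood strip 95 x 330 mm: the wooden rack. Their order in the row varies.
- wood_stand_valve: Light wooden stand on which the valve starts: fixed block 70 x 70 x 18 mm, central upright peg 14 mm thick, 34 mm above the block. Origin: centre of the underside, 12 mm above the table; z up, y along the row to the robot's left. One of three alike, 110 mm apart, on a plywood strip 95 x 330 mm: the wooden rack. Their order in the row varies.
- metal_stand_left: The left aluminium stand, seen from the robot, empty at the start: fixed block 70 x 70 x 18 mm, central upright peg 14 mm thick, 34 mm above the block. Origin: centre of the underside, 12 mm above the table; z up, y along the row to the robot's left. One of three alike, 110 mm apart, on a dark steel strip 95 x 330 mm: the metal rack, nearer or farther than the wooden one.
- metal_stand_middle: The middle aluminium stand, seen from the robot, empty at the start: fixed block 70 x 70 x 18 mm, central upright peg 14 mm thick, 34 mm above the block. Origin: centre of the underside, 12 mm above the table; z up, y along the row to the robot's left. One of three alike, 110 mm apart, on a dark steel strip 95 x 330 mm: the metal rack, nearer or farther than the wooden one.
- metal_stand_right: The right aluminium stand, seen from the robot, empty at the start: fixed block 70 x 70 x 18 mm, central upright peg 14 mm thick, 34 mm above the block. Origin: centre of the underside, 12 mm above the table; z up, y along the row to the robot's left. One of three alike, 110 mm apart, on a dark steel strip 95 x 330 mm: the metal rack, nearer or farther than the wooden one.
Not all that is in view belongs to the job. What is shaped like the part that bears elbow_mid but purple is not meant. What is shaped like the part that bears valve_mid but orange is not meant.

How it is judged (in metres and radians):
At the end, for the whole second after the job is handed in: Each fitting is seated on the metal stand whose place in its row mirrors the fitting's starting place on the wooden rack (left to right, middle to middle, right to left): its axis within 14 mm of the stand's, its height within 4 mm of fully down, tilted less than 0.12 rad, at rest and released (((y of wood_stand_elbow in the frame of wood_stand_tee above 0.03 m and y of wood_stand_elbow in the frame of wood_stand_valve above 0.03 m and horizontal distance between elbow_mid and metal_stand_right below 0.014 m and z of elbow_mid in the frame of metal_stand_right between 0.053 and 0.061 m) or (y of each of wood_stand_tee, wood_stand_valve in the frame of wood_stand_elbow above 0.03 m and horizontal distance between elbow_mid and metal_stand_left below 0.014 m and z of elbow_mid in the frame of metal_stand_left between 0.053 and 0.061 m) or (y of wood_stand_tee in the frame of wood_stand_elbow above 0.03 m and y of wood_stand_elbow in the frame of wood_stand_valve above 0.03 m and horizontal distance between elbow_mid and metal_stand_middle below 0.014 m and z of elbow_mid in the frame of metal_stand_middle between 0.053 and 0.061 m) or (y of wood_stand_valve in the frame of wood_stand_elbow above 0.03 m and y of wood_stand_elbow in the frame of wood_stand_tee above 0.03 m and horizontal distance between elbow_mid and metal_stand_middle below 0.014 m and z of elbow_mid in the frame of metal_stand_middle between 0.053 and 0.061 m)) and angle between each of elbow_mid, tee_mid, valve_mid's own z axis and vertical below 0.12 rad and linear speed of each of elbow, tee, valve below 0.02 m/s and angular speed of each of elbow, tee, valve below 0.2 rad/s and ((y of wood_stand_tee in the frame of wood_stand_elbow above 0.03 m and y of wood_stand_tee in the frame of wood_stand_valve above 0.03 m and horizontal distance between tee_mid and metal_stand_right below 0.014 m and z of tee_mid in the frame of metal_stand_right between 0.053 and 0.061 m) or (y of each of wood_stand_elbow, wood_stand_valve in the frame of wood_stand_tee above 0.03 m and horizontal distance between tee_mid and metal_stand_left below 0.014 m and z of tee_mid in the frame of metal_stand_left between 0.053 and 0.061 m) or (y of wood_stand_elbow in the frame of wood_stand_tee above 0.03 m and y of wood_stand_tee in the frame of wood_stand_valve above 0.03 m and horizontal distance between tee_mid and metal_stand_middle below 0.014 m and z of tee_mid in the frame of metal_stand_middle between 0.053 and 0.061 m) or (y of wood_stand_valve in the frame of wood_stand_tee above 0.03 m and y of wood_stand_tee in the frame of wood_stand_elbow above 0.03 m and horizontal distance between tee_mid and metal_stand_middle below 0.014 m and z of tee_mid in the frame of metal_stand_middle between 0.053 and 0.061 m)) and ((y of wood_stand_valve in the frame of wood_stand_elbow above 0.03 m and y of wood_stand_valve in the frame of wood_stand_tee above 0.03 m and horizontal distance between valve_mid and metal_stand_right below 0.014 m and z of valve_mid in the frame of metal_stand_right between 0.058 and 0.066 m) or (y of each of wood_stand_elbow, wood_stand_tee in the frame of wood_stand_valve above 0.03 m and horizontal distance between valve_mid and metal_stand_left below 0.014 m and z of valve_mid in the frame of metal_stand_left between 0.058 and 0.066 m) or (y of wood_stand_elbow in the frame of wood_stand_valve above 0.03 m and y of wood_stand_valve in the frame of wood_stand_tee above 0.03 m and horizontal distance between valve_mid and metal_stand_middle below 0.014 m and z of valve_mid in the frame of metal_stand_middle between 0.058 and 0.066 m) or (y of wood_stand_tee in the frame of wood_stand_valve above 0.03 m and y of wood_stand_valve in the frame of wood_stand_elbow above 0.03 m and horizontal distance between valve_mid and metal_stand_middle below 0.014 m and z of valve_mid in the frame of metal_stand_middle between 0.058 and 0.066 m))); the robot touches nothing.
It fails at once if a fitting is tipped over (more than 0.9 rad from upright) (angle between any of elbow_mid, tee_mid, valve_mid's own z axis and vertical above 0.9 rad).
It also fails if it takes over 88 s, if anything falls off the work surface, if the arm or the gripper's body presses on something with over 40 N, if the wrist force passes 120 N, or if a joint passes its speed limit or range.

## Robot

A 7-joint arm with a two-finger parallel gripper is mounted at the origin on the work surface. World frame = base frame: x ahead of the robot, y to its left, z up, the work surface at z = 0. Lengths are in mm, angles in degrees, forces in N, time in s.
With the tool pointing down it reaches from about 400 to 900 mm from the base axis. Payload 5.5 kg.
Tool frame: the origin (TCP) lies midway between the tips of the shut fingers; the grasp point (between the pads) lies arm.pinch_z behind it (arm.pinch_z is the distance from the TCP to the grasp point, in mm); z points along the fingers, y is the direction in which the jaws open and shut (so a half turn about z gives the same grasp; the last joint's range is limited). The gripper opens to 92 mm and grips with 3 to 60 N. Pads are 19 mm wide; open, the fingers measure 130 mm over their backs; the gripper's body (75 mm by 190 mm) begins 47 mm behind the grasp point.
Start: joints at [-54.362, 28.699, -24.465, 88.831, 12.651, 65.22, -12.049], TCP at [228.211, 608.621, 226.729] pointing down, gripper open.
Joint ranges: [-164.97, 164.97], [-17.58, 116.51], [-87.97, 89.64], [11.32, 138.91], [-80.73, 260.73], [10.89, 115.49], [-147.41, 147.41]. Speed limits (degrees/s): [147.25, 147.25, 180, 180, 180, 180, 180].

## Interface

Orientations are given as a 3x3 rotation matrix whose columns are the frame's x, y, z axes.
In Python, from workcell import arm gives the robot as it stands.
- The arm moves only by the tool move_arm, never from a script. Its argument "steps" is a list of rows, each a list of 5 numbers: the closure, from 0 (fully open) to 1 (shut), then the shift along the tool's x, y, z in cm, then the turn about the tool's z in rad. A call has 1 to 12 rows; each row shifts and turns the pose as measured when the row begins, along the tool's axes as they then stand; what a row does not reach is not made up. A row lasts 1/10 s, in which the tool goes at most 50 mm and 8.59 degrees, less where a joint would pass 70% of its speed; a pose out of reach is approached as far as the arm can. A call with a gripper value outside its range is refused whole. The fingers move at their own pace and stop on an object; "newtons" is the grip in N (left out, the last holds). Time passes only in rows, so rows that do not move let the fingers close. It gives the time, the measured TCP pose, the force and the opening at its end, in the units of the state.
- arm.get_state(): the state, without advancing time (a new reading comes with each control period).
- arm.camera(name): name is "side" or "top" or "wrist"; returns the picture (480x640x3 uint8, red, green, blue); there is no depth.
- arm.get_calibration(name): a dict with "vfov" (degrees; the focal length in pixels is half the picture's height over the tangent of half this angle, whatever the lens; pixels are square), "cx", "cy" (the principal point, pixels), "view" (4x4, takes a point from world to camera coordinates). Camera axes: x right, y down, z forward; pixel columns grow to the right and rows downward; lengths in mm; the calibration is good to about 2 mm. A picture is of the moment at which its call begins: read the wrist's pose just before it. get_calibration takes no time and is no camera call; for the wrist camera it gives the pose at the moment of the call.
- arm.sign_off(): hands the job in, once; it reports no verdict.
Trained networks look in the newest picture that a camera, given by its name, has taken for a name from the list of things; names that differ only in an ending like _2 or _b are one class to them, and where a whole thing is asked for, a point or a joint stands for the part that bears it (a point fixed in the world has none). Each returns a list of dicts, best first, with "confidence" (0 to 1); they miss things now and then, are a little off and sometimes report something else, mostly with a low value. They report only what shows in the picture. A call takes as long as a camera call. They do not tell look-alikes from the thing itself.
- arm.recognise(label, camera): "xy" ([column, row] as shares, 0 to 1, of the picture: columns of its width, rows of its height, amid what is visible of it).
- arm.trace(label, camera): "mask" (480x640 bool, what is visible of it) and "xy" ([column, row] as shares, 0 to 1, of the picture: columns of its width, rows of its height, amid what is visible of it).
The state is a dict: "time_s": time; "q": joint angles; "joint_vel": joint speeds; "joint_efforts": joint torques, N m; "tool_pos": TCP position; "orientation": TCP orientation; "contact_force": force on the tool from outside, world axes, zero at the start; "wrist_torque": the same for the moment, N m; "width": finger opening in mm.
Only numpy, scipy, OpenCV 4.12 (cv2) and the standard library are available. Lean on these libraries where they do the work, as an engineer would, in place of code of your own. Each camera call takes 0.05 s, during which the arm holds its last target.

## Working session

There is one attempt and no reset: what is moved stays moved. The work goes in short steps, Python scripts to look and compute and a tool call to move; the robot and the scene stay as the last step left them, time stands still between calls to the robot, and variables do not carry over. Pictures are saved under pics/ and viewed, and the job is handed in when it is done.

Besides the shell and the picture viewer there is one more tool, called after "Call:" as name(argument=value, ...) on one line, values as JSON. move_arm: Moves the arm, as the interface text tells. Its arguments: {"type":"object","properties":{"steps":{"type":"array","items":{"type":"array","items":{"type":"number"}}},"newtons":{"type":"number"}},"required":["steps"]}

```bash
ls; mkdir -p pics; python3 - <<'E'
from workcell import arm
import cv2
s=arm.get_state(); print(s); print(arm.pinch_z)
for n in ("side","top","wrist"):
    c=arm.get_calibration(n); print(n,c)
    im=arm.camera(n); cv2.imwrite(f"pics/{n}0.png",im[:,:,::-1])
E
```

```text
pics
{'time_s': 0.0, 'q': array([-54.36337712,  28.75400917, -24.45482929,  88.89123217,
        12.65259664,  65.2207428 , -12.04874928]), 'joint_vel': array([ 0.03224015, -0.00255002, -0.03782879, -0.0128213 ,  0.03965157,
        0.01105725,  0.02508805]), 'joint_efforts': array([ 7.07209847e-05, -5.66575205e+01, -5.81634879e+00, -2.79126084e+01,
       -6.88567339e-02,  3.07938096e-02,  1.76255844e-04]), 'tool_pos': array([228.02234285, 607.93972356, 225.68020683]), 'orientation': array([[-9.36361804e-01,  3.51035662e-01, -7.32922853e-04],
       [ 3.51036423e-01,  9.36360052e-01, -1.81159885e-03],
       [ 5.03438813e-05, -1.95359458e-03, -9.99998090e-01]]), 'contact_force': array([-0.12562776,  0.97725731, -1.474183  ]), 'wrist_torque': array([-0.02945612, -0.00200886, -0.06163766]), 'width': 91.97501183759061}
18.8
side {'vfov': 53.75292489911949, 'cx': 318.5795221851082, 'cy': 237.99858304982547, 'view': array([[-8.33968787e-01, -5.51810956e-01,  8.55258045e-04,
         3.97670488e+02],
       [-3.13128004e-01,  4.71962597e-01, -8.24137222e-01,
         2.25818554e+02],
    
[... 334 characters left out ...]
1814e+01],
       [-9.80085973e-01,  7.28812616e-03, -1.98439836e-01,
         5.07678566e+02],
       [ 1.98411089e-01, -4.48293679e-03, -9.80108638e-01,
         9.01415232e+02],
       [ 0.00000000e+00,  0.00000000e+00,  0.00000000e+00,
         1.00000000e+00]])}
wrist {'vfov': 68.903810681864, 'cx': 316.2925786598993, 'cy': 242.75112094152408, 'view': array([[ 3.51303632e-01,  9.36258699e-01, -2.32497294e-03,
        -6.48906013e+02],
       [ 8.95986837e-01, -3.35470227e-01,  2.90976485e-01,
        -3.75612830e+01],
       [ 2.71649306e-01, -1.04304241e-01, -9.56727380e-01,
         3.91340862e+02],
       [ 0.00000000e+00,  0.00000000e+00,  0.00000000e+00,
         1.00000000e+00]])}
```

View pics/side0.png

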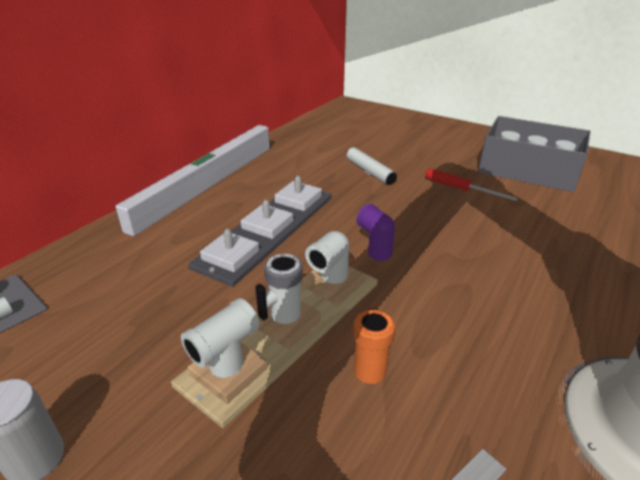

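View pics/top0.png

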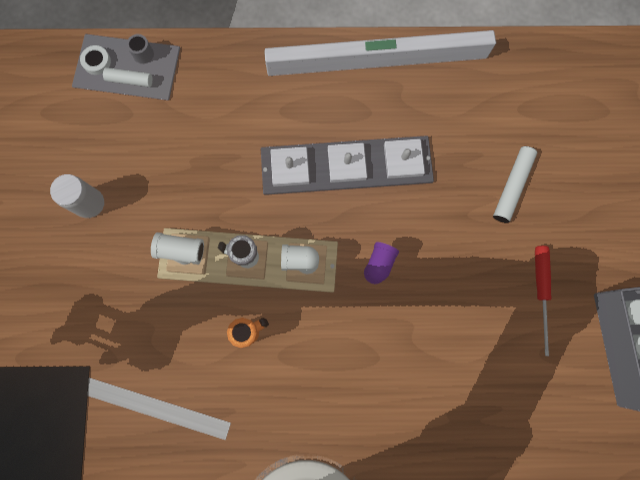

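View pics/wrist0.png

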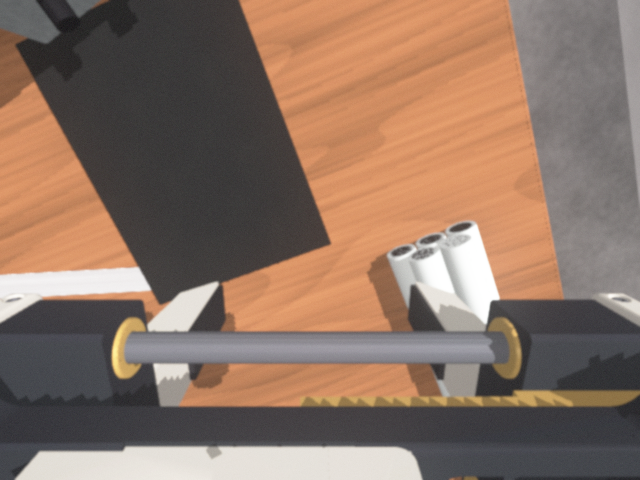

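Top view: tee (180,250), valve (240,250) and elbow (300,260) run left to right. The metal rack is farther away, with pegs at about (290,162), (348,158) and (406,155). So tee→right, valve→middle, elbow→left. Next I'll measure.

```bash
cat > h.py <<'E'
from workcell import arm
import numpy as np, cv2
def K(c):
    f=240/np.tan(np.radians(c['vfov']/2)); return np.array([[f,0,c['cx']],[0,f,c['cy']],[0,0,1]])
def proj(c,p):
    p=np.atleast_2d(p); q=p@c['view'][:3,:3].T+c['view'][:3,3]; q=q@K(c).T; return q[:,:2]/q[:,2:]
def ray(c,uv):
    R=c['view'][:3,:3]; o=-R.T@c['view'][:3,3]; d=R.T@np.linalg.solve(K(c),[uv[0],uv[1],1]); return o,d/np.linalg.norm(d)
def atz(c,uv,z):
    o,d=ray(c,uv); return o+d*(z-o[2])/d[2]
def tri(pairs):
    A=np.zeros((3,3));b=np.zeros(3)
    for c,uv in pairs:
        o,d=ray(c,uv);M=np.eye(3)-np.outer(d,d);A+=M;b+=M@o
    p=np.linalg.solve(A,b); 
    return p,[np.linalg.norm(proj(c,p)[0]-uv).round(1) for c,uv in pairs]
E
python3 - <<'E'
from h import *
import pickle
out={}
for cam in ("top","side"):
    arm.camera(cam); im=arm.camera(cam); 
    for l in ("elbow_mid","tee_mid","valve_mid","wood_stand_elbow","metal_stand_left"):
        r=arm.trace(l,cam); out[cam,l]=r
        for d in r: print(cam,l,round(d['confidence'],2),(np.array(d['xy'])*[640,480]).round(1),d['mask'].sum())
    ov=im.copy()
    for i,(k,r) in enumerate(out.items()):
        if k[0]!=cam: continue
        for d in r:
            if d['confidence']>.3:
                cs,_=cv2.findContours(d['mask'].astype(np.uint8),0,1); cv2.drawContours(ov,cs,-1,[(255,0,0),(0,255,0),(0,0,255),(255,255,0),(0,255,255)][i%5],1)
    cv2.imwrite(f"pics/ov_{cam}.png",cv2.resize(ov[120:390,130:450],None,fx=2.2,fy=2.2,interpolation=2)[:,:,::-1] if 1 else 0)
pickle.dump(out,open('tr.pkl','wb'))
E
```

```text
top elbow_mid 0.9 [380.9 259. ] 950
top elbow_mid 0.65 [300.8 256.3] 874
top valve_mid 0.88 [242.9 249.5] 916
top valve_mid 0.63 [241.7 330.5] 828
top wood_stand_elbow 0.88 [314. 276.] 715
top metal_stand_left 0.95 [288.9 167.2] 1389
side elbow_mid 0.76 [377.  227.8] 1464
side elbow_mid 0.73 [332.8 256.1] 1673
side elbow_mid 0.34 [264.3 221.1] 1109
side tee_mid 0.91 [223.  337.3] 3631
side valve_mid 0.92 [368.  340.6] 2444
side valve_mid 0.64 [282.5 289.2] 2613
side wood_stand_elbow 0.66 [333.7 285.1] 1099
side metal_stand_left 0.59 [230.8 252.1] 1447
side metal_stand_left 0.31 [297.1 198.6] 973
```

View pics/ov_top.png

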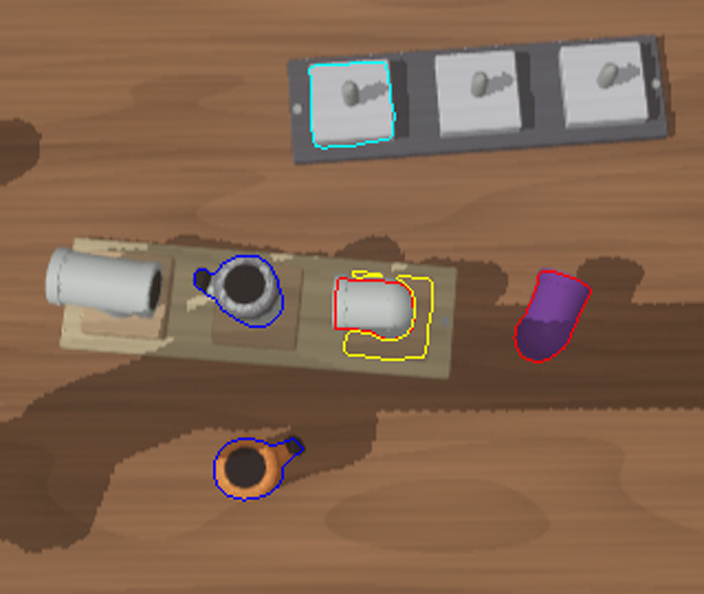

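View pics/ov_side.png

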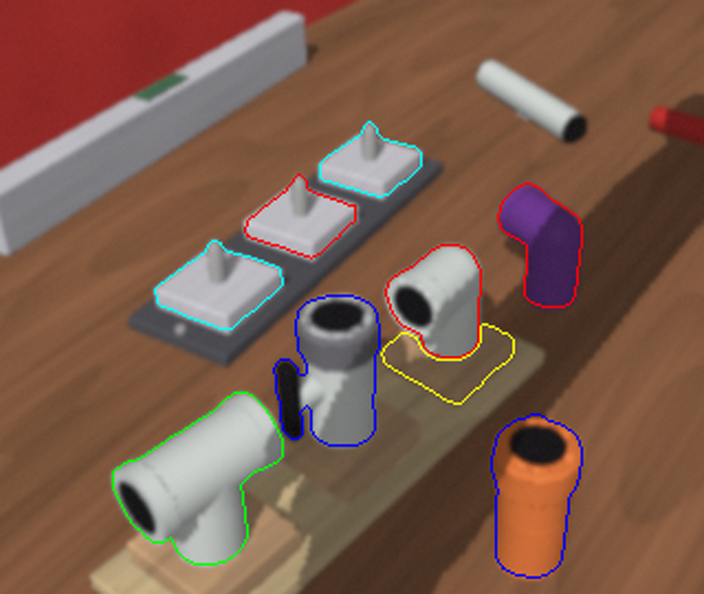

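```bash
python3 - <<'E'
from h import *
from scipy.optimize import least_squares
T=arm.get_calibration('top');S=arm.get_calibration('side')
d=lambda p:np.array(p)/2.2+[130,120]-0.0
# local coords: x ahead, y left on strip
c={'fl':(47.5,165),'fr':(47.5,-165),'nr':(-47.5,-165),'nl':(-47.5,165)}
metal=[(T,'fl',(288,60)),(T,'fr',(662,36)),(T,'nr',(668,134)),(T,'nl',(294,163)),(S,'nl',(225,363)),(S,'fl',(130,320)),(S,'nr',(442,164))]
wood=[(T,'fl',(75,238)),(T,'fr',(456,268)),(T,'nr',(449,377)),(T,'nl',(61,347)),(S,'nr',(545,353)),(S,'fl',(93,578))]
for n,L in(('metal',metal),('wood',wood)):
    def world(p,l,z=0):
        cs,sn=np.cos(p[2]),np.sin(p[2]); return np.array([p[0]+cs*l[0]-sn*l[1],p[1]+sn*l[0]+cs*l[1],p[3]+z])
    f=lambda p:np.concatenate([proj(k,world(p,c[a]))[0]-d(uv) for k,a,uv in L])
    r=least_squares(f,[600,0,0,12.]); p=r.x
    print(n,p[:2].round(1),'yaw',np.degrees(p[2]).round(2),'z',p[3].round(1),'res',r.fun.reshape(-1,2).round(1).tolist())
    p4=p.copy();p4[3]=12
    for i,nm in((110,'L'),(0,'M'),(-110,'R')): print(nm,world(p4,(0,i)).round(1),'pegtip px disp top',((proj(T,world(p4,(0,i),52))[0]-[130,120])*2.2).round(0),'side',((proj(S,world(p4,(0,i),52))[0]-[130,120])*2.2).round(0))
E
```

```text
metal [648.  -86.4] yaw 3.69 z 4.2 res [[0.6, -0.5], [-2.8, -0.8], [0.2, 0.7], [0.4, -0.7], [1.3, -1.2], [-0.5, 0.1], [1.1, 1.0]]
L [640.9  23.3  12. ] pegtip px disp top [351.  83.] side [215. 237.]
M [648.  -86.4  12. ] pegtip px disp top [482.  74.] side [300. 174.]
R [ 655.1 -196.2   12. ] pegtip px disp top [613.  65.] side [370. 121.]
wood [461.2 103.6] yaw -4.82 z 6.3 res [[0.1, -0.1], [0.2, -0.6], [-0.1, 0.0], [-0.3, 0.1], [0.3, 0.3], [0.0, -0.1]]
L [470.5 213.2  12. ] pegtip px disp top [115. 286.] side [211. 489.]
M [461.2 103.6  12. ] pegtip px disp top [251. 296.] side [344. 385.]
R [452.  -6.  12.] pegtip px disp top [388. 307.] side [450. 301.]
```

```bash
python3 - <<'E'
from h import *
t=cv2.imread('pics/top0.png');s=cv2.imread('pics/side0.png')
cv2.imwrite('pics/zt.png',cv2.resize(t[140:190,262:432],None,fx=4.5,fy=4.5,interpolation=2))
cv2.imwrite('pics/zs.png',cv2.resize(s[165:275,190:330],None,fx=5,fy=5,interpolation=2))
E
```

```text
(no output)
```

View pics/zt.png

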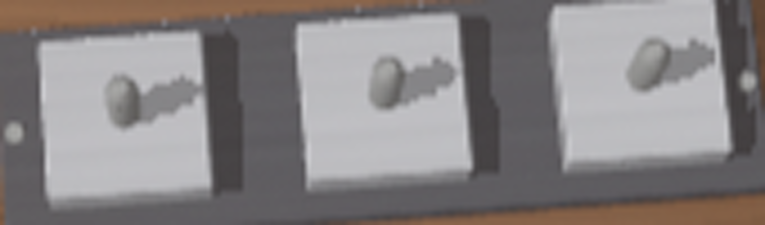

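View pics/zs.png

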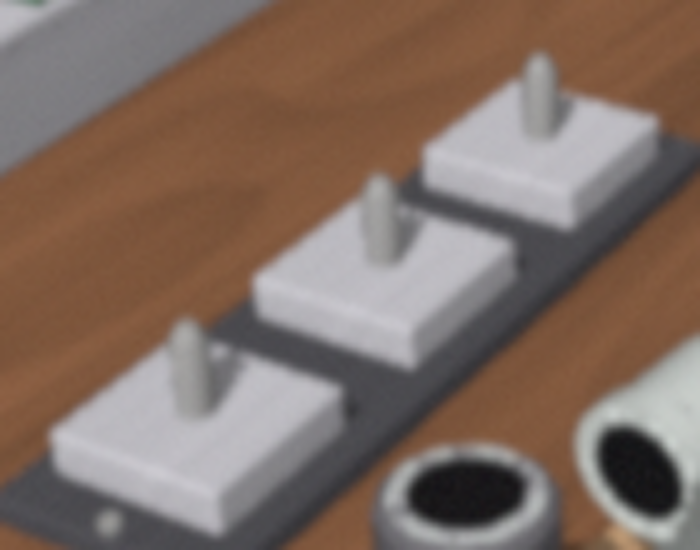

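```bash
python3 - <<'E'
from h import *
T=arm.get_calibration('top');S=arm.get_calibration('side')
dt=lambda p:np.array(p)/4.5+[262,140]
ds=lambda p:np.array(p)/5+[190,165]
for n,a,b,a2,b2,bl in(('L',(122,86),(187,325),(124,120),(194,408),[(38,42),(202,32),(212,188),(47,198)]),('M',(388,66),(378,181),(384,102),(384,258),[(296,24),(460,14),(472,172),(306,180)]),('R',(655,50),(539,60),(640,80),(540,132),[(548,6),(715,-2),(730,152),(562,163)])):
    p,e=tri([(T,dt(a)),(S,ds(b))]); q,e2=tri([(T,dt(a2)),(S,ds(b2))])
    # block corner centre at z=30
    ce=np.mean([atz(T,dt(u),30) for u in bl],0)
    print(n,p.round(1),e,q.round(1),e2,ce.round(1),'top@64',atz(T,dt(a),64).round(1))
E
```

```text
L [640.   24.9  60.9] [np.float64(0.4), np.float64(0.5)] [637.7  26.4  28.5] [np.float64(1.4), np.float64(1.5)] [637.4  24.6  30. ] top@64 [638.3  24.3  64. ]
M [647.8 -84.6  60.5] [np.float64(0.3), np.float64(0.3)] [644.8 -84.1  28.3] [np.float64(1.2), np.float64(1.2)] [644.4 -84.9  30. ] top@64 [646.1 -84.6  64. ]
R [ 654.1 -194.5   60.6] [np.float64(0.4), np.float64(0.4)] [ 652.9 -193.4   28.9] [np.float64(0.8), np.float64(0.7)] [ 651.5 -193.4   30. ] top@64 [ 652.2 -194.2   64. ]
```

Call:
move_arm(steps=[[0,0,0,0,0.145],[0,0,0,0,0.145],[0,0,0,0,0.145],[0,0,0,0,0.145],[0,0,0,0,0.145],[0,0,0,0,0.145],[0,0,0,0,0.145],[0,0,0,0,0.145],[0,0,0,0,0.14]], newtons=25)

```text
time_s: 1.75
tool_pos: [228.0, 608.6, 226.7]
orientation: [[0.132, 0.991, -0.001], [0.991, -0.132, 0.0], [0.0, -0.001, -1.0]]
contact_force: [0.5, 0.8, -0.5]
width: 91.9
```

```bash
cat >> h.py <<'E'
def todelta(target,s=None):
    s=s or arm.get_state(); return s['orientation'].T@(np.array(target)-s['tool_pos'])/10
E
python3 - <<'E'
from h import *
s=arm.get_state();c=arm.get_calibration('wrist');R=c['view'][:3,:3];o=-R.T@c['view'][:3,3]
print(s['orientation'].T@(o-s['tool_pos']), s['orientation'].T@R.T[:,2], proj(c,s['tool_pos']), s['orientation'].T@R.T)
print(todelta([470,213,226]))
E
```

```text
[  78.88095147    1.08394361 -158.05646302] [-2.91878327e-01 -5.68065629e-04  9.56455289e-01] [[314.31594704 301.61826117]] [[-1.89448815e-04 -9.56455439e-01 -2.91878327e-01]
 [ 9.99999838e-01 -2.47191224e-05 -5.68065629e-04]
 [ 5.36114484e-04 -2.91878388e-01  9.56455289e-01]]
[-3.60326884e+01  2.91992957e+01  3.32191585e-02]
```

Call:
move_arm(steps=[[0,-3.9,2.5,0,-0.004],[0,-3.9,2.5,0,-0.004],[0,-3.9,2.5,0,-0.004],[0,-3.9,2.5,0,-0.004],[0,-3.9,2.5,0,-0.004],[0,-3.9,2.5,0,-0.004],[0,-3.9,2.5,0,-0.004],[0,-3.9,2.5,0,-0.004],[0,-3.9,2.5,0,-0.004],[0,-3.9,2.5,0,-0.004],[0,-3.9,2.5,0,-0.004],[0,0,0,0,0]])

```text
time_s: 2.95
tool_pos: [458.8, 138.0, 225.9]
orientation: [[0.084, 0.996, 0.004], [0.996, -0.084, 0.008], [0.008, 0.003, -1.0]]
contact_force: [-0.3, -0.7, -0.4]
width: 91.6
```

```bash
python3 - <<'E'
from h import *
import pickle
s=arm.get_state();print(s['tool_pos'],s['orientation'][:,1]); c=arm.get_calibration('wrist')
im=arm.camera('wrist');cv2.imwrite('pics/w1.png',im[:,:,::-1]); pickle.dump(c,open('w1.pkl','wb'))
E
```

```text
[458.80613679 137.99755842 225.88838835] [ 0.99647864 -0.08379252  0.00302372]
```

View pics/w1.png

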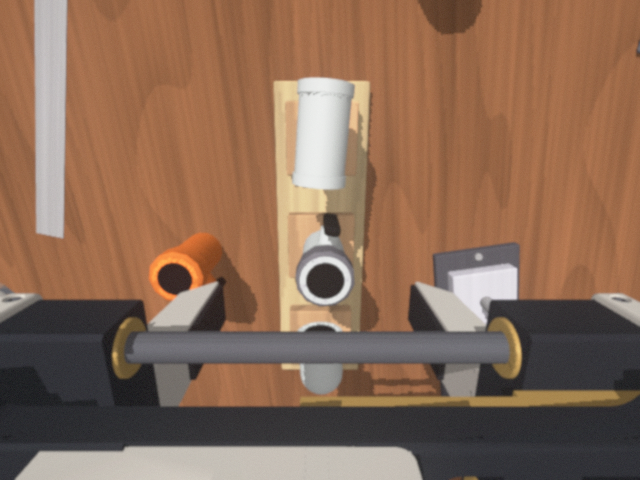

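```bash
python3 - <<'E'
from h import *
import pickle
c=pickle.load(open('w1.pkl','rb'));T=arm.get_calibration('top')
ff=[atz(c,u,87) for u in((297,92),(353,94),(293,182),(347,183))]
print([a.round(1).tolist() for a in ff]); a=(ff[0]+ff[1])/2;b=(ff[2]+ff[3])/2
print('tee ctr',((a+b)/2).round(1),'yaw',np.degrees(np.arctan2(-(a-b)[0],(a-b)[1])),np.linalg.norm(a-b))
v=atz(c,(324,282),118);print('valve',v.round(1)); h=atz(c,(331,224),90);print('handle',h.round(1),np.degrees(np.arctan2(-(h-v)[0],(h-v)[1])))
print('valve from top',atz(T,(130+246/2.2,120+287/2.2),118), tri([(c,np.array((324,282))),(T,np.array((130+246/2.2,120+287/2.2)))]))
S=arm.get_calibration('side')
print('valve side+top',tri([(S,np.array((130+338/2.2,120+316/2.2))),(T,np.array((130+246/2.2,120+287/2.2)))]))
im=cv2.imread('pics/w1.png');cv2.imwrite('pics/w1z.png',cv2.resize(im[70:400,260:390],None,fx=1.8,fy=1.8,interpolation=2))
E
```

```text
[[454.5, 251.8, 87.0], [498.3, 246.6, 87.0], [444.2, 182.2, 87.0], [489.5, 177.5, 87.0]]
tee ctr [471.6 214.5  87. ] yaw -7.876861474029847 70.0231324876785
valve [463.4 102.4 118. ]
handle [473.4 143.9  90. ] -13.496619407002415
valve from top [460.06919102 100.72884064 118.        ] (array([462.09795931, 100.94581168, 113.57737912]), [np.float64(1.6), np.float64(0.8)])
valve side+top (array([461.98620325, 101.91883317, 115.89881203]), [np.float64(1.4), np.float64(1.1)])
```

View pics/w1z.png

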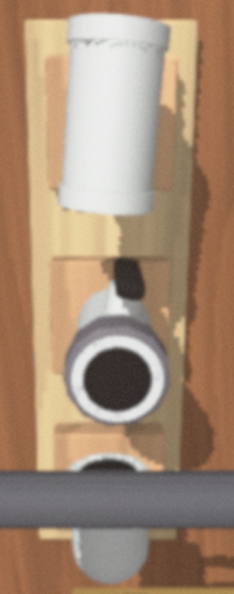

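```bash
python3 - <<'E'
from h import *
print(todelta([471.6,214.5,150]))
E
```

```text
[7.35960324 0.80088012 7.64990161]
```

Call:
move_arm(steps=[[0,3.7,0.4,0,0],[0,3.66,0.4,0,0],[0,0,0,3.5,0.056],[0,0,0,3.5,0],[0,0,0,0,0]])

```text
time_s: 3.5
tool_pos: [471.2, 223.9, 157.0]
orientation: [[0.135, 0.991, 0.006], [0.991, -0.135, 0.016], [0.016, 0.004, -1.0]]
contact_force: [-1.3, 0.3, 0.1]
width: 91.8
```

```bash
python3 - <<'E'
from h import *
s=arm.get_state();print(s['tool_pos'],s['orientation']); print(todelta([471.6,214.5,67]))
im=arm.camera('wrist');cv2.imwrite('pics/w2.png',im[:,:,::-1])
E
```

```text
[471.20427075 223.91017613 157.00908087] [[ 0.1353648   0.99077763  0.00600464]
 [ 0.99065982 -0.13544415  0.01574826]
 [ 0.01641631  0.00381679 -0.99985796]]
[-1.07463327  0.13230871  8.98504782]
```

View pics/w2.png

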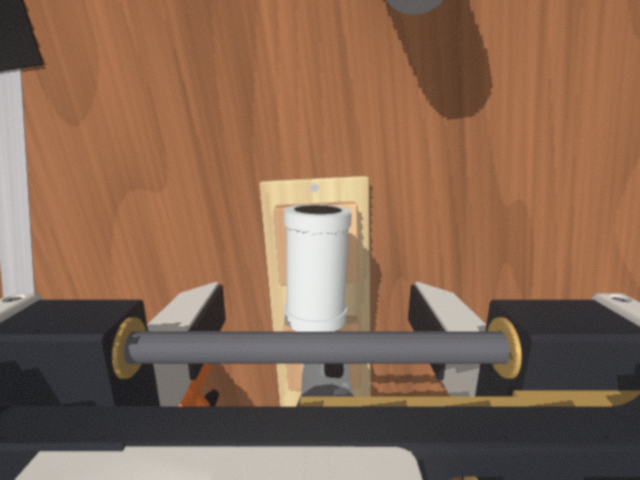

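Call:
move_arm(steps=[[0,-1.0,0.1,2.5,0],[0,0,0,2.5,0],[0,0,0,2.0,0],[0,0,0,1.2,0],[0,0,0,0,0],[0,0,0,0,0]])

```text
time_s: 4.15
tool_pos: [478.7, 221.9, 85.3]
orientation: [[0.132, 0.991, 0.021], [0.991, -0.132, 0.025], [0.028, 0.017, -0.999]]
contact_force: [-0.6, -0.2, 0.7]
width: 91.9
```

```bash
python3 - <<'E'
from h import *
print(todelta([471.6,214.5,67]))
im=arm.camera('wrist');cv2.imwrite('pics/w3.png',im[:,:,::-1])
E
```

```text
[-0.87283035 -0.63696521  1.79365622]
```

View pics/w3.png

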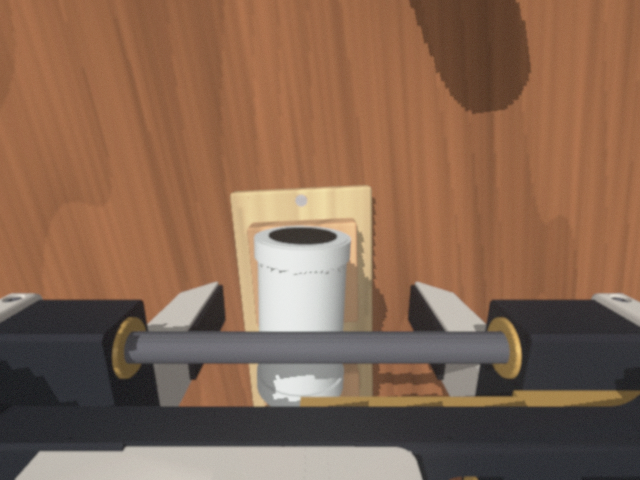

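Call:
move_arm(steps=[[0,-0.4,-0.3,0.4,0],[0,-0.4,-0.3,0.4,0],[0,0,0,0.4,0],[0,0,0,0,0],[0,0,0,0,0]])

```text
time_s: 4.7
tool_pos: [473.0, 215.2, 75.0]
orientation: [[0.132, 0.991, 0.025], [0.991, -0.132, 0.028], [0.031, 0.021, -0.999]]
contact_force: [1.1, 0.2, -0.0]
width: 91.9
```

```bash
python3 - <<'E'
from h import *
s=arm.get_state();print(todelta([471.6,214.5,67]),s['q'],s['orientation'][:,2])
E
```

```text
[-0.10853449 -0.15176555  0.79234576] [-29.5506029   24.78574825   3.20818834 116.58179139  -3.54206721
  36.71053817 -31.44622957] [ 0.02525991  0.02776144 -0.99929537]
```

Call:
move_arm(steps=[[0,-0.1,-0.15,0.4,0],[0,0,0,0.4,0],[0,0,0,0,0],[1,0,0,0,0],[1,0,0,0,0],[1,0,0,0,0],[1,0,0,0,0],[1,0,0,0,0],[1,0,0,0,0],[1,0,0,0,0]], newtons=25)

```text
time_s: 5.7
tool_pos: [471.7, 214.8, 66.2]
orientation: [[0.131, 0.991, 0.025], [0.991, -0.132, 0.028], [0.031, 0.021, -0.999]]
contact_force: [0.8, 0.4, -1.1]
width: 41.7
```

Call:
move_arm(steps=[[1,0,0,-1.0,0],[1,0,0,-2.0,0],[1,0,0,-2.0,0],[1,0,0,-2.0,0],[1,0,0,-2.0,0],[1,0,0,-2.0,0],[1,0,0,-1.5,0],[1,0,0,-0.5,0],[1,0,0,0,0]])

```text
time_s: 6.6
tool_pos: [466.6, 209.8, 204.3]
orientation: [[0.132, 0.991, 0.023], [0.991, -0.133, 0.027], [0.03, 0.02, -0.999]]
contact_force: [-0.9, -1.1, -1.2]
width: 41.6
```

```bash
python3 - <<'E'
from h import *
s=arm.get_state();print(s['tool_pos'],s['orientation'][:,2],todelta([652.5,-194.2,190]))
im=arm.camera('side');cv2.imwrite('pics/s4.png',im[:,:,::-1])
E
```

```text
[466.56535224 209.76669712 204.32438209] [ 0.02349756  0.0267396  -0.99936623] [-37.61269181  23.75550097   0.7882409 ]
```

View pics/s4.png

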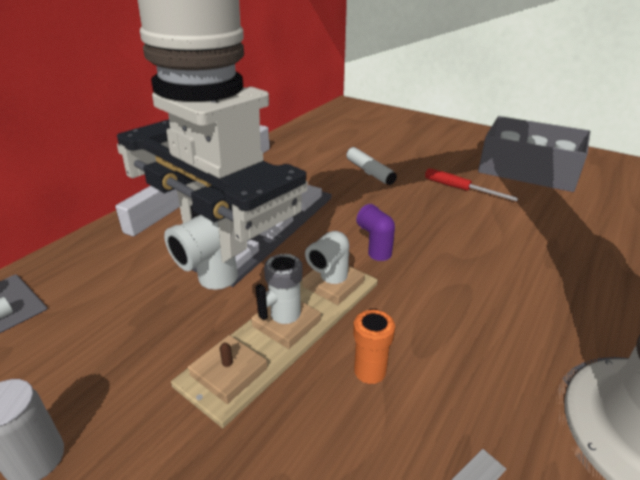

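Call:
move_arm(steps=[[1,-1.6,1.0,0,0],[1,-3.4,2.15,0,0],[1,-3.4,2.15,0,0],[1,-3.4,2.15,0,0],[1,-3.4,2.15,0,0],[1,-3.4,2.15,0,0],[1,-3.4,2.15,0,0],[1,-3.4,2.15,0,0],[1,-3.4,2.15,0,0],[1,-3.4,2.15,0,0],[1,-3.4,2.15,0,0],[1,-1.5,1.0,0,0]])

```text
time_s: 7.85
tool_pos: [649.6, -197.3, 179.1]
orientation: [[0.119, 0.993, -0.001], [0.993, -0.119, 0.026], [0.026, -0.005, -1.0]]
contact_force: [0.1, -2.2, -1.6]
width: 41.9
```

Call:
move_arm(steps=[[1,0,0,0,-0.1],[1,0,0,0,-0.097],[1,0,0,0,0],[1,0,0,0,0]])

```text
time_s: 8.25
tool_pos: [646.3, -203.3, 171.0]
orientation: [[-0.074, 0.997, -0.012], [0.997, 0.074, 0.026], [0.026, -0.01, -1.0]]
contact_force: [1.1, 0.7, -1.6]
width: 41.8
```

```bash
python3 - <<'E'
from h import *
s=arm.get_state();print(s['tool_pos'],s['orientation'],todelta([652.5,-194.2,160]))
im=arm.camera('side');cv2.imwrite('pics/s5.png',im[:,:,::-1])
im=arm.camera('wrist');cv2.imwrite('pics/w5.png',im[:,:,::-1])
E
```

```text
[ 646.26115393 -203.26601032  171.01397871] [[-0.07373268  0.99720658 -0.01193832]
 [ 0.99692739  0.07401889  0.02563164]
 [ 0.0264437  -0.01001175 -0.99960017]] [0.82868968 0.70027436 1.11674703]
```

View pics/s5.png

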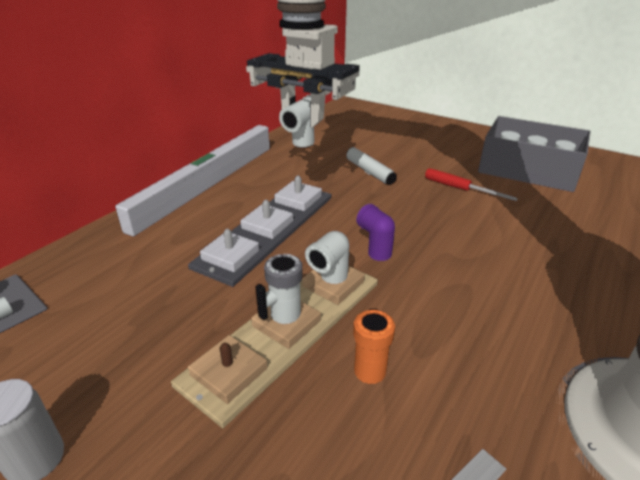

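View pics/w5.png

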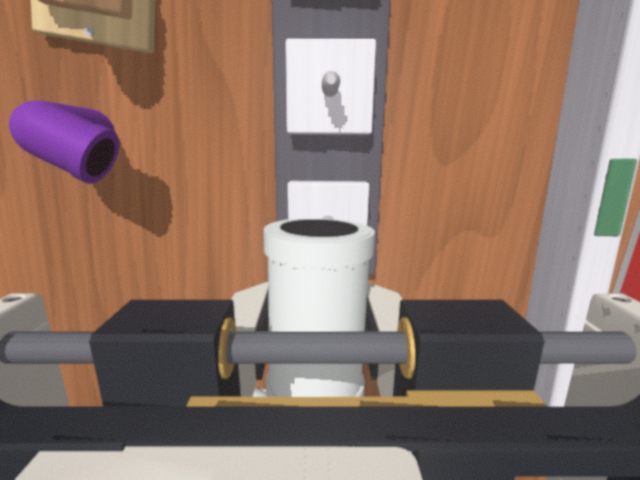

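Call:
move_arm(steps=[[1,0.4,0.35,1.0,0],[1,0.4,0.35,1.5,0],[1,0,0,1.5,0],[1,0,0,1.0,0],[1,0,0,0.5,0],[1,0,0,0,0],[1,0,0,0,0]])

```text
time_s: 9.05
tool_pos: [652.0, -189.2, 109.7]
orientation: [[-0.075, 0.997, -0.014], [0.997, 0.075, 0.027], [0.028, -0.012, -1.0]]
contact_force: [0.5, -0.1, -2.4]
width: 41.9
```

```bash
python3 - <<'E'
from h import *
s=arm.get_state();print(s['tool_pos'],s['orientation'][:,2],todelta([652.8,-195,108]))
E
```

```text
[ 651.95099348 -189.18249396  109.68993494] [-0.0144451   0.02679483 -0.99953658] [-0.59094776  0.04297388  0.15210087]
```

Call:
move_arm(steps=[[1,-0.3,0.05,0,0],[1,-0.25,0,0,0],[1,0,0,0,0],[1,0,0,0,0]])

```text
time_s: 9.45
tool_pos: [654.1, -196.6, 111.6]
orientation: [[-0.074, 0.997, -0.011], [0.997, 0.074, 0.025], [0.026, -0.009, -1.0]]
contact_force: [0.6, -0.7, -0.6]
width: 41.2
```

```bash
python3 - <<'E'
from h import *
s=arm.get_state();print(s['tool_pos'],s['orientation'][:,2],todelta([652.8,-195,66.5]))
im=arm.camera('side');cv2.imwrite('pics/s6.png',cv2.resize(im[60:260,180:420],None,fx=3,fy=3,interpolation=2)[:,:,::-1])
E
```

```text
[ 654.06285225 -196.58539669  111.60531787] [-0.0111525   0.025449   -0.99961391] [ 0.04917092 -0.07251835  4.51423339]
```

View pics/s6.png

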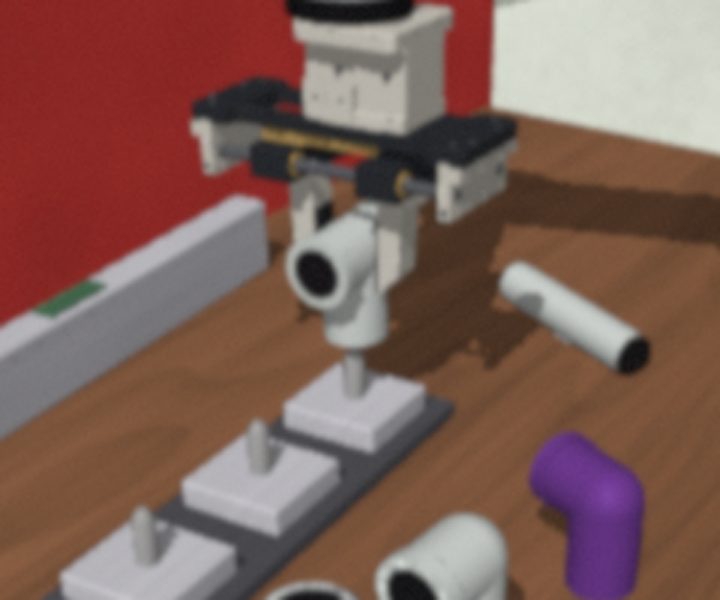

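Call:
move_arm(steps=[[1,0,0,0.6,0],[1,0,0,0.7,0],[1,0,0,0.7,0],[1,0,0,0.7,0],[1,0,0,0.6,0],[1,0,0,0.3,0],[1,0,0,0,0],[1,0,0,0,0]])

```text
time_s: 10.3
tool_pos: [652.9, -195.0, 71.2]
orientation: [[-0.074, 0.997, -0.013], [0.997, 0.074, 0.026], [0.027, -0.011, -1.0]]
contact_force: [-0.2, -0.4, -1.4]
width: 41.5
```

Call:
move_arm(steps=[[1,0,0,0.25,0],[1,0,0,0.2,0],[1,0,0,0,0],[1,0,0,0,0]])

```text
time_s: 10.7
tool_pos: [653.5, -195.1, 67.3]
orientation: [[-0.074, 0.997, -0.011], [0.997, 0.074, 0.026], [0.026, -0.009, -1.0]]
contact_force: [0.3, 1.1, -0.8]
width: 41.7
```

Call:
move_arm(steps=[[1,0,0,0.12,0],[1,0,0,0,0],[0.3,0,0,0,0],[0,0,0,0,0],[0,0,0,0,0],[0,0,0,0,0],[0,0,0,0,0],[0,0,0,0,0]])

```text
time_s: 11.5
tool_pos: [654.7, -195.6, 67.7]
orientation: [[-0.074, 0.997, -0.009], [0.997, 0.074, 0.025], [0.025, -0.007, -1.0]]
contact_force: [-0.6, -0.1, 0.3]
width: 85.1
```

Call:
move_arm(steps=[[0,0,0,-0.8,0],[0,0,0,-2,0],[0,0,0,-2.5,0],[0,0,0,-2.5,0],[0,0,0,-2.5,0],[0,0,0,-1.5,0],[0,0,0,0,0]])

```text
time_s: 12.2
tool_pos: [655.4, -198.6, 191.9]
orientation: [[-0.074, 0.997, -0.01], [0.997, 0.074, 0.025], [0.026, -0.008, -1.0]]
contact_force: [0.3, 0.3, 0.3]
width: 91.9
```

```bash
python3 - <<'E'
from h import *
s=arm.get_state();print(s['tool_pos'],s['orientation'][:,2],todelta([462,102,190]))
im=arm.camera('side');cv2.imwrite('pics/s7.png',cv2.resize(im[60:260,180:420],None,fx=3,fy=3,interpolation=2)[:,:,::-1])
E
```

```text
[ 655.37467807 -198.64840844  191.8696095 ] [-0.00955649  0.02502185 -0.99964123] [ 31.3958972  -17.05583773   1.1239701 ]
```

View pics/s7.png

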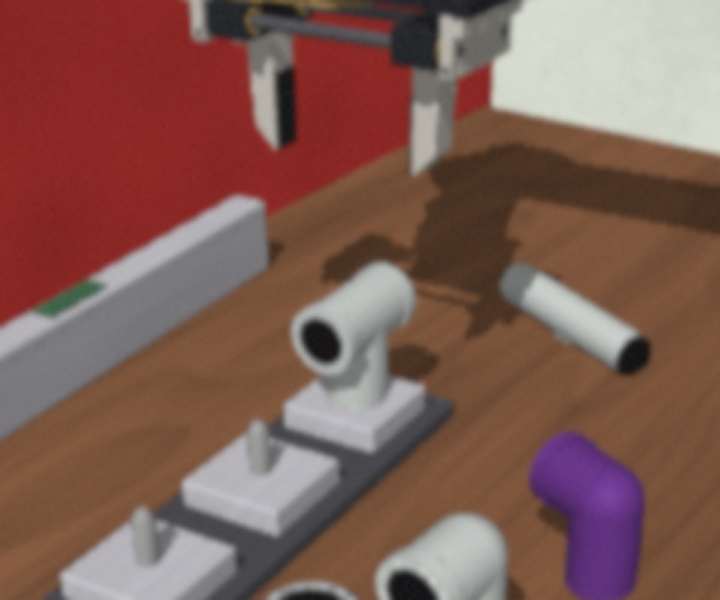

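Call:
move_arm(steps=[[0,1.6,-0.9,0,0],[0,3.4,-1.8,0,0],[0,3.4,-1.85,0,0],[0,3.4,-1.85,0,0],[0,3.4,-1.85,0,0],[0,3.4,-1.85,0,0],[0,3.4,-1.85,0,0],[0,3.4,-1.85,0,0],[0,3.4,-1.85,0,0],[0,1.6,-0.9,0,0],[0,0,0,0,0]])

```text
time_s: 13.35
tool_pos: [448.6, 101.8, 184.3]
orientation: [[-0.073, 0.997, -0.036], [0.997, 0.074, 0.021], [0.024, -0.035, -0.999]]
contact_force: [0.8, -0.6, -0.1]
width: 91.7
```

Call:
move_arm(steps=[[0,0,0,0,0.08],[0,0,0,0,0.08],[0,0,0,0,0.07],[0,0,0,0,0],[0,0,0,0,0]])

```text
time_s: 13.85
tool_pos: [447.6, 97.4, 180.1]
orientation: [[0.164, 0.986, -0.043], [0.986, -0.163, 0.018], [0.01, -0.045, -0.999]]
contact_force: [0.2, 0.2, 1.0]
width: 91.6
```

```bash
python3 - <<'E'
from h import *
import pickle
s=arm.get_state();print(s['tool_pos'],s['orientation'],todelta([462,102,150]))
c=arm.get_calibration('wrist')
im=arm.camera('wrist');cv2.imwrite('pics/w8.png',im[:,:,::-1]); pickle.dump(c,open('w8.pkl','wb'))
E
```

```text
[447.61398518  97.38249086 180.11323982] [[ 0.16410204  0.98552478 -0.04256091]
 [ 0.98638908 -0.16348752  0.01756197]
 [ 0.01034958 -0.04486357 -0.99893951]] [0.66037755 1.47738565 2.95501157]
```

View pics/w8.png

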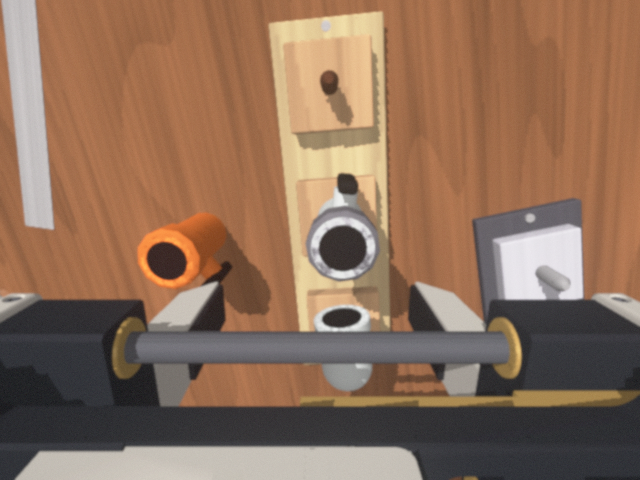

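```bash
python3 - <<'E'
from h import *
import pickle
c=pickle.load(open('w8.pkl','rb'));c1=pickle.load(open('w1.pkl','rb'));T=arm.get_calibration('top')
v=atz(c,(342,246),118);h=atz(c,(347,183),90);print(v,h,np.degrees(np.arctan2(-(h-v)[0],(h-v)[1])))
print('wood peg tip',atz(c,(329,76),64))
print(tri([(c,np.array((342,246))),(c1,np.array((324,282))),(T,np.array((130+246/2.2,120+287/2.2)))]))
print('metal L tip',atz(c,(542,271),64))
im=arm.camera('top');cv2.imwrite('pics/t8.png',im[:,:,::-1])
print(todelta([463,101.5,150]))
E
```

```text
[464.1926521  105.07964036 118.        ] [473.78094495 141.88608532  90.        ] -14.601358711388832
wood peg tip [472.26225042 216.24318867  64.        ]
(array([462.87799473, 101.44198577, 111.21714934]), [np.float64(2.8), np.float64(2.2), np.float64(1.0)])
metal L tip [620.68826914  43.19800461  64.        ]
[0.60726243 1.59220191 2.96330058]
```

View pics/t8.png

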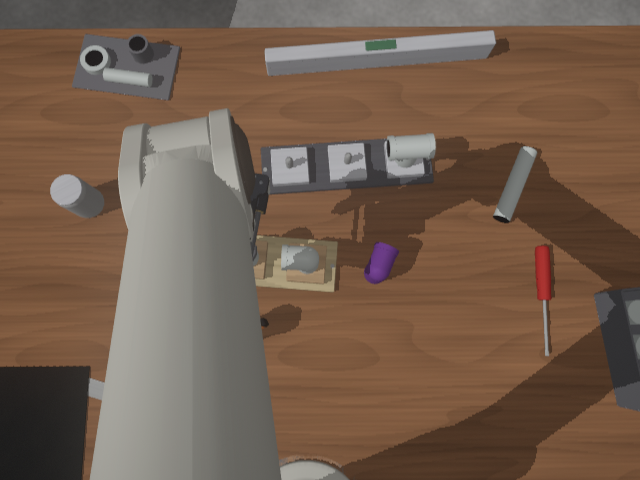

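Call:
move_arm(steps=[[0,0.35,0.8,0,0.07],[0,0.35,0.8,0,0],[0,0,0,1.5,0],[0,0,0,1.5,0],[0,0,0,0,0],[0,0,0,0,0]])

```text
time_s: 14.55
tool_pos: [466.3, 101.1, 149.1]
orientation: [[0.225, 0.973, -0.041], [0.974, -0.225, 0.018], [0.008, -0.044, -0.999]]
contact_force: [-0.3, 0.3, -0.1]
width: 92.0
```

```bash
python3 - <<'E'
from h import *
s=arm.get_state();print(s['tool_pos'],s['orientation'],todelta([463.5,103,84]))
im=arm.camera('wrist');cv2.imwrite('pics/w9.png',im[:,:,::-1])
E
```

```text
[466.34147301 101.11293583 149.09710555] [[ 0.22534064  0.97342381 -0.04083736]
 [ 0.97424552 -0.22478177  0.01785578]
 [ 0.00820175 -0.04380925 -0.99900625]] [ 0.06642545 -0.033828    6.51821484]
```

View pics/w9.png

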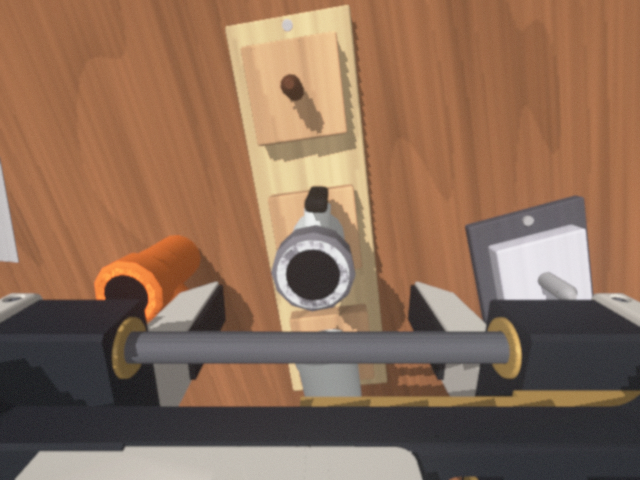

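Call:
move_arm(steps=[[0,0.07,0,2.0,0],[0,0,0,2.2,0],[0,0,0,1.5,0],[0,0,0,0.4,0],[0,0,0,0,0],[0,0,0,0,0]])

```text
time_s: 15.2
tool_pos: [468.7, 103.9, 91.5]
orientation: [[0.222, 0.974, -0.032], [0.975, -0.222, 0.021], [0.013, -0.036, -0.999]]
contact_force: [0.1, 1.1, 0.9]
width: 91.9
```

```bash
python3 - <<'E'
from h import *
c=arm.get_calibration('wrist')
s=arm.get_state();print(s['orientation'][:,2],todelta([463.5,103,84]),proj(c,[463.5,103,118]))
im=arm.camera('wrist');cv2.imwrite('pics/w10.png',im[:,:,::-1])
E
```

```text
[-0.03211861  0.02053814 -0.99927303] [-0.2149199  -0.46022236  0.76177836] [[300.31371265 333.32794883]]
```

View pics/w10.png

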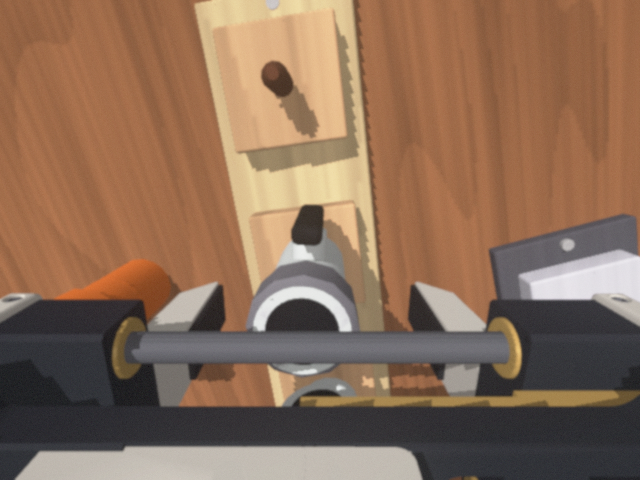

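Call:
move_arm(steps=[[0,0.0,-0.3,0.4,0],[0,0,-0.1,0.3,0],[0,0,0,0,0],[1,0,0,0,0],[1,0,0,0,0],[1,0,0,0,0],[1,0,0,0,0],[1,0,0,0,0],[1,0,0,0,0],[1,0,0,0,0]], newtons=25)

```text
time_s: 16.25
tool_pos: [465.8, 105.5, 86.4]
orientation: [[0.222, 0.975, -0.028], [0.975, -0.222, 0.022], [0.015, -0.032, -0.999]]
contact_force: [0.9, -0.2, -0.4]
width: 49.4
```

Call:
move_arm(steps=[[1,0,0,-1.0,0],[1,0,0,-2.0,0],[1,0,0,-2.0,0],[1,0,0,-2.0,0],[1,0,0,-2.0,0],[1,0,0,-1.0,0],[1,0,0,0,0],[1,0,0,0,0]])

```text
time_s: 17.05
tool_pos: [467.1, 102.3, 191.4]
orientation: [[0.223, 0.974, -0.031], [0.975, -0.222, 0.021], [0.013, -0.035, -0.999]]
contact_force: [0.3, 0.4, -1.7]
width: 49.3
```

```bash
python3 - <<'E'
from h import *
s=arm.get_state();print(s['orientation'][:,2],todelta([645.5,-84.7,185]))
im=arm.camera('side');cv2.imwrite('pics/s11.png',im[:,:,::-1])
E
```

```text
[-0.03099468  0.02053245 -0.99930864] [-14.26309618  21.55341536  -0.30050931]
```

View pics/s11.png

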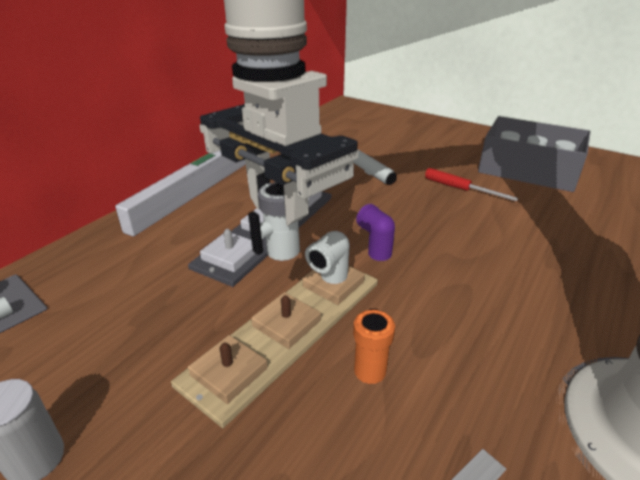

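Call:
move_arm(steps=[[1,-0.8,1.2,0,0],[1,-1.9,2.9,0,0],[1,-1.9,2.9,0,0],[1,-1.9,2.9,0,0],[1,-1.9,2.9,0,0],[1,-1.9,2.9,0,0],[1,-1.9,2.9,0,0],[1,-1.1,1.6,0,0],[1,0,0,0,0]])

```text
time_s: 18.0
tool_pos: [638.5, -87.3, 169.1]
orientation: [[0.22, 0.974, -0.046], [0.976, -0.219, 0.014], [0.003, -0.048, -0.999]]
contact_force: [-0.5, -0.8, -1.6]
width: 49.0
```

Call:
move_arm(steps=[[1,0,0,0,-0.08],[1,0,0,0,-0.08],[1,0,0,0,-0.08],[1,0,0,0,-0.05],[1,0,0,0,0],[1,0,0,0,0]])

```text
time_s: 18.6
tool_pos: [633.0, -88.3, 161.0]
orientation: [[-0.077, 0.995, -0.06], [0.997, 0.078, 0.015], [0.019, -0.059, -0.998]]
contact_force: [0.1, 0.3, -1.7]
width: 49.3
```

```bash
python3 - <<'E'
from h import *
s=arm.get_state();print(s['orientation'],s['tool_pos'],todelta([645.8,-84.7,135]))
im=arm.camera('side');cv2.imwrite('pics/s12.png',cv2.resize(im[60:260,180:420],None,fx=3,fy=3,interpolation=2)[:,:,::-1])
E
```

```text
[[-0.07712692  0.99518675 -0.06045475]
 [ 0.99683653  0.07813798  0.01453905]
 [ 0.01919288 -0.05914215 -0.99806505]] [632.99433617 -88.30408877 161.01327763] [0.21057563 1.45641244 2.524118  ]
```

View pics/s12.png

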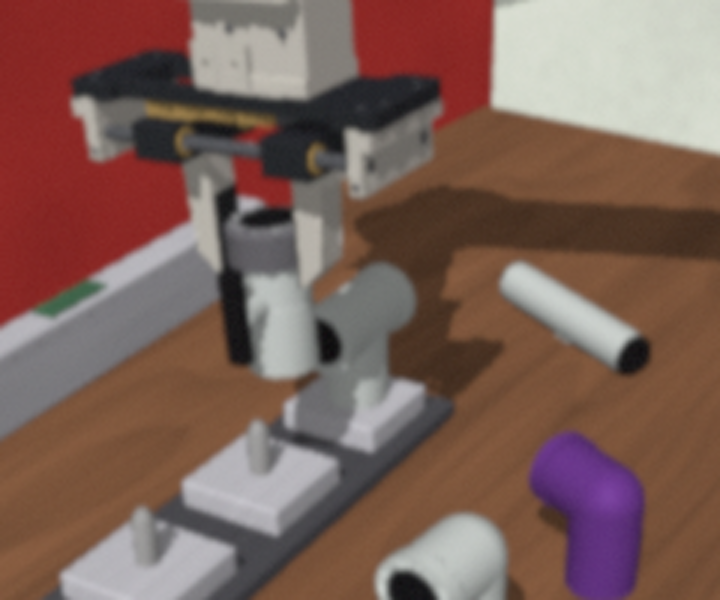

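Call:
move_arm(steps=[[1,0.1,0.6,0,0],[1,0.1,0.6,0,0],[1,0.1,0.4,0,0],[1,0,0,0.8,0],[1,0,0,0.8,0],[1,0,0,0.4,0],[1,0,0,0,0],[1,0,0,0,0]])

```text
time_s: 19.45
tool_pos: [648.2, -82.4, 137.0]
orientation: [[-0.076, 0.995, -0.062], [0.997, 0.077, 0.015], [0.019, -0.061, -0.998]]
contact_force: [-0.3, 0.1, -0.9]
width: 49.2
```

```bash
python3 - <<'E'
from h import *
s=arm.get_state();print(s['orientation'][:,2],s['tool_pos'],todelta([648.5,-84.7,130]))
im=arm.camera('side');cv2.imwrite('pics/s13.png',cv2.resize(im[60:260,180:420],None,fx=3,fy=3,interpolation=2)[:,:,::-1])
E
```

```text
[-0.06229188  0.01455913 -0.99795178] [648.2225788  -82.43965645 137.02533864] [-0.24100727  0.05299771  0.69607595]
```

View pics/s13.png

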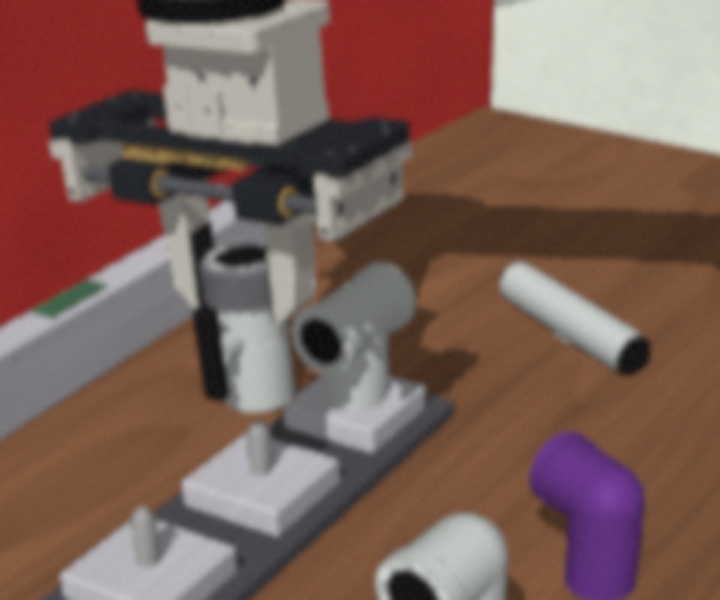

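```bash
python3 - <<'E'
from h import *
S=arm.get_calibration('side')
d=lambda p:np.array(p)/3+[180,60]
for z in(79,81,83):print(atz(S,d((264,394)),z))
print(atz(S,d((258,428)),64), ((proj(S,[[645.5,-84.7,81],[645.5,-84.7,64]])-[180,60])*3))
E
```

```text
[645.8312602 -90.1542289  79.       ]
[643.46432863 -87.37166799  81.        ]
[641.09739707 -84.58910709  83.        ]
[640.37724669 -76.13420968  64.        ] [[258.52317369 394.89393183]
 [260.26406221 419.66218285]]
```

Call:
move_arm(steps=[[1,-0.1,0.1,0.7,0],[1,0,0.07,0.8,0],[1,0,0.05,0.8,0],[1,0,0.05,0.8,0],[1,0,0.05,0.6,0],[1,0,0,0.2,0],[1,0,0,0,0],[1,0,0,0,0]])

```text
time_s: 20.3
tool_pos: [648.9, -82.9, 94.2]
orientation: [[-0.076, 0.995, -0.063], [0.997, 0.077, 0.015], [0.019, -0.061, -0.998]]
contact_force: [-0.2, 1.0, -1.5]
width: 49.6
```

```bash
python3 - <<'E'
from h import *
s=arm.get_state();print(s['orientation'][:,2],s['tool_pos'],todelta([648.5,-84.7,87]),s['wrist_torque'],s['contact_force'])
im=arm.camera('side');cv2.imwrite('pics/s14.png',cv2.resize(im[60:260,180:420],None,fx=3,fy=3,interpolation=2)[:,:,::-1])
E
```

```text
[-0.06272289  0.01457715 -0.99792452] [648.85474894 -82.87265605  94.15650814] [-0.19331673 -0.00539077  0.71372684] [-0.07120377 -0.10182083  0.01346314] [-0.20259496  0.96835871 -1.49496938]
```

View pics/s14.png

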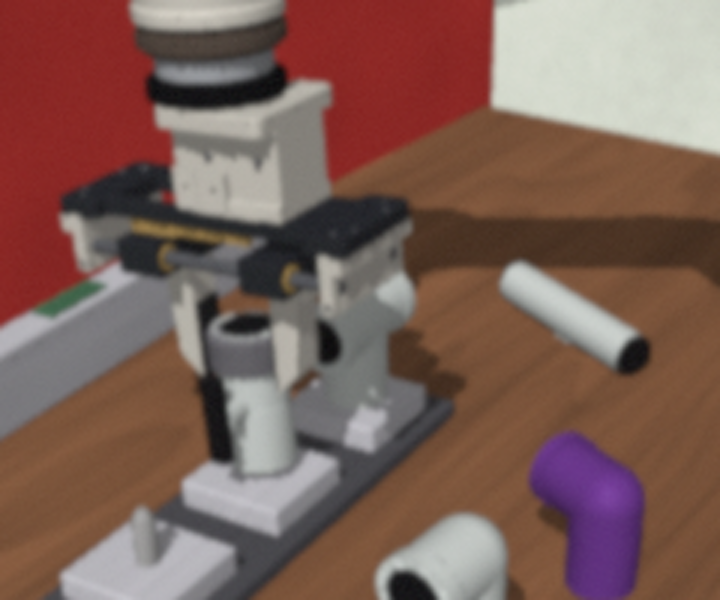

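Call:
move_arm(steps=[[1,-0.05,0,0.3,0],[1,-0.05,0.03,0.25,0],[1,0,0,0.15,0],[1,0,0,0,0],[1,0,0,0,0]])

```text
time_s: 20.85
tool_pos: [649.6, -84.0, 87.7]
orientation: [[-0.076, 0.995, -0.061], [0.997, 0.077, 0.014], [0.019, -0.059, -0.998]]
contact_force: [0.1, 1.0, -1.2]
width: 49.6
```

Call:
move_arm(steps=[[1,0,0,0.1,0],[1,0,0,0,0],[0.3,0,0,0,0],[0,0,0,0,0],[0,0,0,0,0],[0,0,0,0,0],[0,0,0,0,0],[0,0,0,0,0]])

```text
time_s: 21.65
tool_pos: [650.8, -84.1, 88.1]
orientation: [[-0.076, 0.995, -0.058], [0.997, 0.077, 0.014], [0.019, -0.057, -0.998]]
contact_force: [-0.1, 0.6, 0.0]
width: 90.5
```

Call:
move_arm(steps=[[0,0,0,-0.8,0],[0,0,0,-2,0],[0,0,0,-2.5,0],[0,0,0,-2.5,0],[0,0,0,-2.0,0],[0,0,0,-1,0],[0,0,0,0,0]])

```text
time_s: 22.35
tool_pos: [657.1, -85.8, 202.1]
orientation: [[-0.076, 0.995, -0.058], [0.997, 0.077, 0.014], [0.019, -0.057, -0.998]]
contact_force: [0.1, -0.7, 0.4]
width: 91.6
```

```bash
python3 - <<'E'
from h import *
s=arm.get_state();print(s['tool_pos'],s['orientation'][:,2],todelta([452,-6,190]))
im=arm.camera('side');cv2.imwrite('pics/s15.png',cv2.resize(im[60:300,180:420],None,fx=2.5,fy=2.5,interpolation=2)[:,:,::-1])
im=arm.camera('wrist');cv2.imwrite('pics/w15.png',im[:,:,::-1])
E
```

```text
[657.11766096 -85.78525471 202.1089469 ] [-0.05835216  0.01413231 -0.99819602] [  9.48432364 -19.73730213   2.51837106]
```

View pics/s15.png

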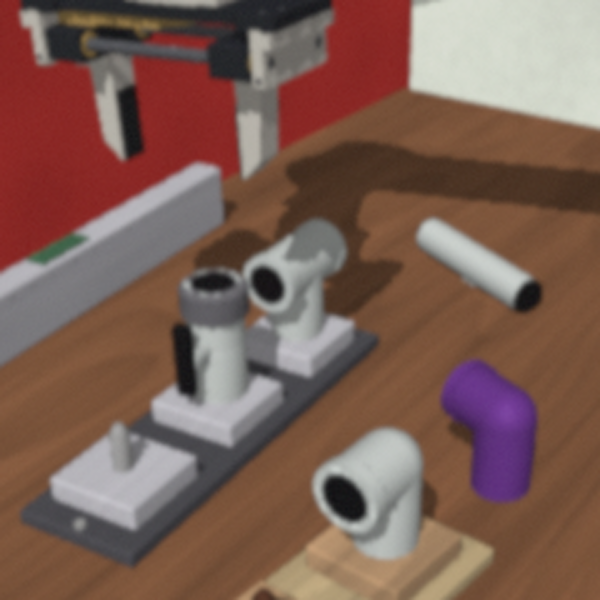

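View pics/w15.png

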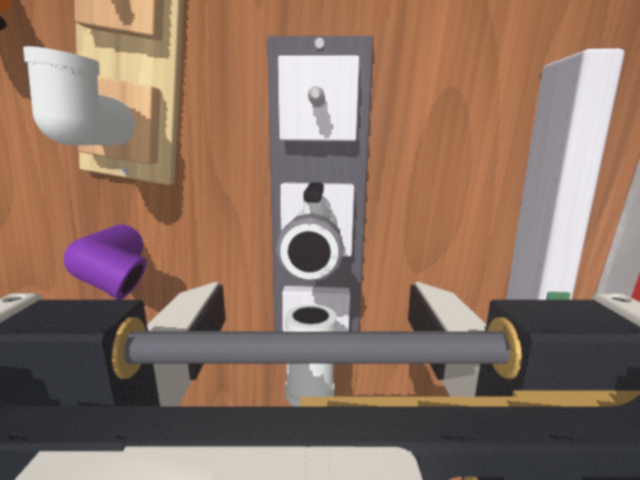

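Call:
move_arm(steps=[[0,0.5,-1.0,0,0],[0,0.95,-2.0,0,0],[0,0.95,-2.0,0,0],[0,0.95,-2.0,0,0],[0,0.95,-2.0,0,0],[0,0.95,-2.0,0,0],[0,0.95,-2.0,0,0],[0,0.95,-2.0,0,0],[0,0.95,-2.0,0,0],[0,0.95,-2.0,0,0],[0,0.4,-0.8,0,0],[0,0,0,0,0]])

```text
time_s: 23.65
tool_pos: [431.3, -3.4, 198.5]
orientation: [[-0.076, 0.993, -0.093], [0.997, 0.077, 0.013], [0.021, -0.091, -0.996]]
contact_force: [-0.2, 0.3, -0.6]
width: 92.2
```

```bash
python3 - <<'E'
from h import *
import pickle
s=arm.get_state();print(s['tool_pos'],s['orientation'],todelta([452,-6,190]))
c=arm.get_calibration('wrist');pickle.dump(c,open('w16.pkl','wb'))
im=arm.camera('wrist');cv2.imwrite('pics/w16.png',im[:,:,::-1])
E
```

```text
[431.25755947  -3.36462613 198.51195274] [[-0.07584647  0.99279821 -0.09273093]
 [ 0.99690867  0.07741417  0.01342217]
 [ 0.02050419 -0.09142624 -0.99560073]] [-0.43749986  2.11672584  0.65156682]
```

View pics/w16.png

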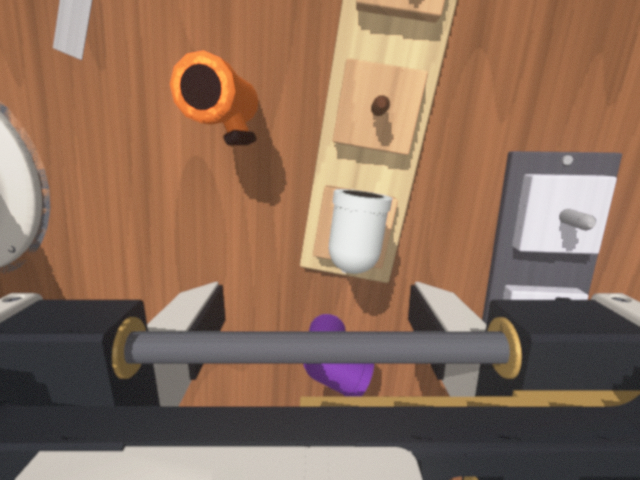

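Call:
move_arm(steps=[[0,0,0,0,0],[0,0,0,0,0],[0,0,0,0,0],[0,0,0,0,0],[0,0,0,0,0],[0,0,0,0,0],[0,0,0,0,0],[0,0,0,0,0]])

```text
time_s: 24.5
tool_pos: [435.2, -5.3, 197.8]
orientation: [[-0.073, 0.993, -0.091], [0.997, 0.074, 0.013], [0.019, -0.09, -0.996]]
contact_force: [0.9, -0.9, 0.0]
width: 91.6
```

Call:
move_arm(steps=[[0,0,0,-2.5,0],[0,0,0,-2.5,0],[0,0,0,-2.5,0],[0,0,0,-2.5,0],[0,0,0,0,0]])

```text
time_s: 25.0
tool_pos: [443.4, -6.5, 300.2]
orientation: [[-0.073, 0.993, -0.095], [0.997, 0.075, 0.012], [0.019, -0.093, -0.995]]
contact_force: [1.2, -0.4, 0.7]
width: 91.9
```

Call:
move_arm(steps=[[0,0,0,3,0],[0,0,0,3,0],[0,0,0,3,0],[0,0,0,3,0],[0,0,0,0,0]])

```text
time_s: 25.5
tool_pos: [432.6, -4.8, 177.4]
orientation: [[-0.074, 0.993, -0.09], [0.997, 0.075, 0.013], [0.019, -0.088, -0.996]]
contact_force: [-0.3, -1.2, -0.4]
width: 92.4
```

```bash
python3 - <<'E'
from h import *
import pickle
c=pickle.load(open('w16.pkl','rb'));T=arm.get_calibration('top')
f=[atz(c,u,87) for u in((333,200),(391,203),(330,255),(382,258))]
a=(f[0]+f[1])/2;b=(f[2]+f[3])/2
print([x.round(1).tolist() for x in f],'yaw',np.degrees(np.arctan2(-(a-b)[0],(a-b)[1])))
print('end',a, 'axis',a+ (b-a)/np.linalg.norm(b-a)*41, 'bottom end',atz(c,(355,272),87))
s=arm.get_state();c=arm.get_calibration('wrist');pickle.dump(c,open('w17.pkl','wb'))
im=arm.camera('wrist');cv2.imwrite('pics/w17.png',im[:,:,::-1])
im=arm.camera('top');cv2.imwrite('pics/t17.png',cv2.resize(im[200:320,240:440],None,fx=4,fy=4,interpolation=2)[:,:,::-1])
im=arm.camera('side');cv2.imwrite('pics/s17.png',cv2.resize(im[180:340,250:420],None,fx=3.5,fy=3.5,interpolation=2)[:,:,::-1])
E
```

```text
[[432.3, 30.3, 87.0], [476.8, 32.0, 87.0], [433.9, -14.6, 87.0], [475.6, -12.7, 87.0]] yaw 0.3300617096237036
end [454.52003054  31.1548054   87.        ] axis [454.75621644  -9.8445143   87.        ] bottom end [455.5311086  -26.95871583  87.        ]
```

View pics/w17.png

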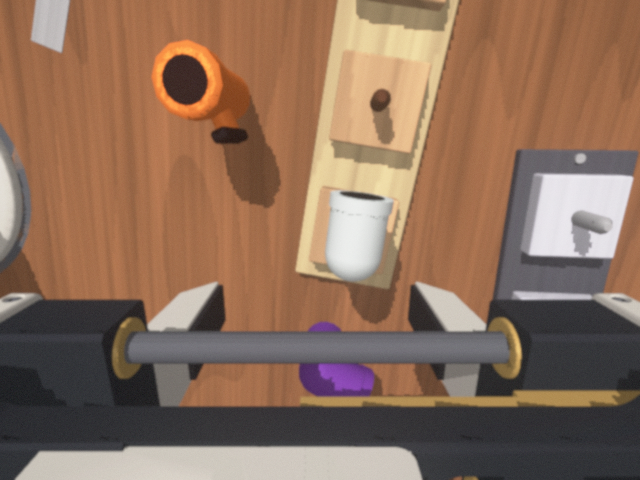

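View pics/t17.png

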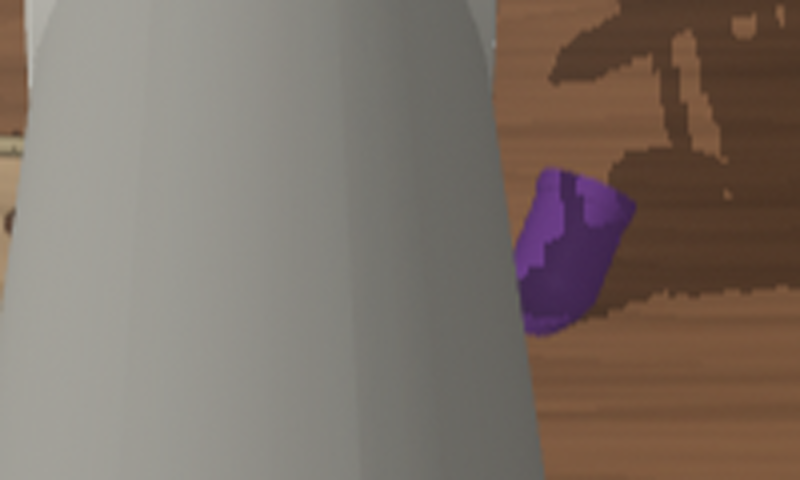

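View pics/s17.png

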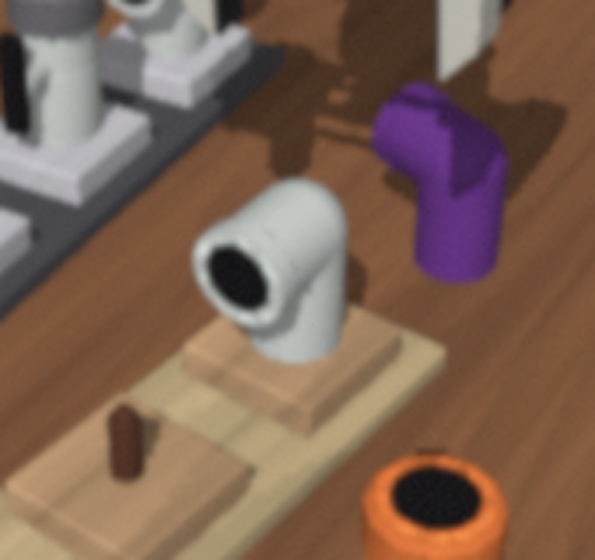

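```bash
python3 - <<'E'
from h import *
print(todelta([452,-5,135]))
E
```

```text
[-0.22748913  1.8627243   4.53840808]
```

Call:
move_arm(steps=[[0,-0.1,0.9,0,0.07],[0,0,1.0,0,0],[0,0,0,2.2,0],[0,0,0,2.0,0],[0,0,0,0,0],[0,0,0,0,0]])

```text
time_s: 26.25
tool_pos: [463.7, -4.1, 146.6]
orientation: [[-0.009, 0.998, -0.062], [1.0, 0.01, 0.015], [0.015, -0.062, -0.998]]
contact_force: [-0.4, -0.5, 0.2]
width: 91.8
```

```bash
python3 - <<'E'
from h import *
c=arm.get_calibration('wrist');s=arm.get_state();print(s['orientation'],todelta([451.5,-5,67]), proj(c,[[454,-8,108],[454,35,87]]))
im=arm.camera('wrist');cv2.imwrite('pics/w18.png',im[:,:,::-1])
E
```

```text
[[-0.00858575  0.99803375 -0.062088  ]
 [ 0.99984744  0.00951268  0.01464913]
 [ 0.01521094 -0.06195276 -0.99796317]] [-0.20117029 -0.72606013  8.0133349 ] [[302.66270139 278.88898491]
 [305.87166701 202.97675857]]
```

View pics/w18.png

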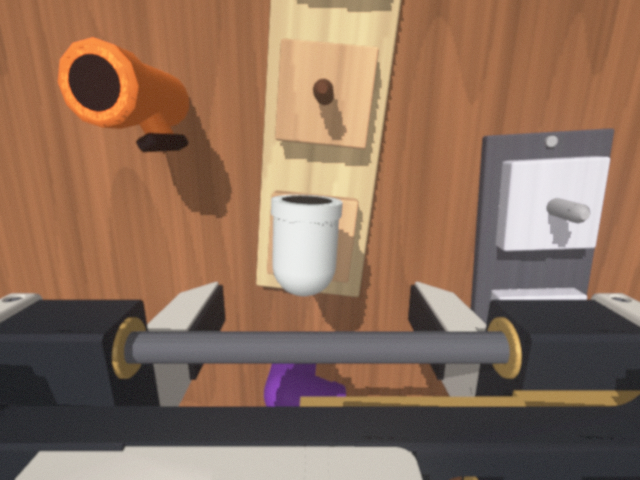

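Call:
move_arm(steps=[[0,-0.1,-0.4,1.5,0],[0,-0.1,-0.3,2.0,0],[0,0,0,2.0,0],[0,0,0,1.2,0],[0,0,0,0.3,0],[0,0,0,0,0]])

```text
time_s: 26.9
tool_pos: [459.9, -4.9, 82.4]
orientation: [[-0.011, 0.999, -0.048], [1.0, 0.012, 0.016], [0.016, -0.048, -0.999]]
contact_force: [-0.8, -0.2, -0.4]
width: 92.0
```

```bash
python3 - <<'E'
from h import *
c=arm.get_calibration('wrist');s=arm.get_state();print(s['orientation'],todelta([451.5,-5,67]), proj(c,[[454,-8,108],[454,35,87]]))
im=arm.camera('wrist');cv2.imwrite('pics/w19.png',im[:,:,::-1])
E
```

```text
[[-0.01110266  0.99879182 -0.04787104]
 [ 0.99980352  0.01187462  0.01587179]
 [ 0.01642106 -0.04768541 -0.99872742]] [-0.02915104 -0.77052242  1.57512535] [[297.30550052 333.5224841 ]
 [301.6267247  225.14892234]]
```

View pics/w19.png

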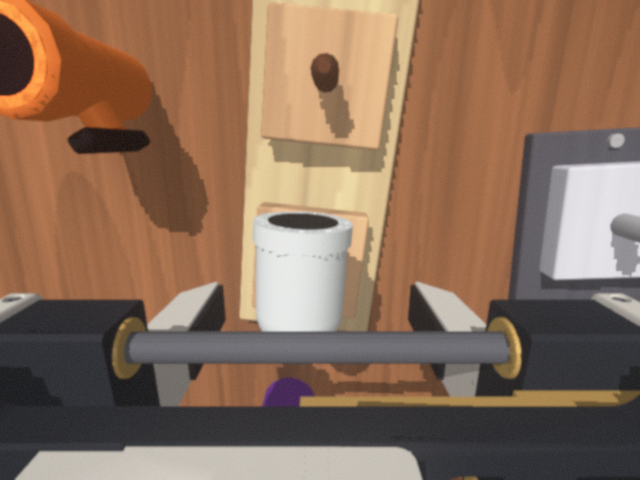

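Aligned within a few mm. Fine approach, then close.

Call:
move_arm(steps=[[0,0,-0.4,0.5,0],[0,0,-0.3,0.5,0],[0,0,-0.05,0.5,0],[0,0,0,0.05,0],[1,0,0,0,0],[1,0,0,0,0],[1,0,0,0,0],[1,0,0,0,0],[1,0,0,0,0],[1,0,0,0,0],[1,0,0,0,0]], newtons=25)

```text
time_s: 28.05
tool_pos: [453.4, -4.6, 68.6]
orientation: [[-0.011, 0.999, -0.043], [1.0, 0.012, 0.016], [0.017, -0.043, -0.999]]
contact_force: [0.5, -0.6, 1.0]
width: 41.4
```

Call:
move_arm(steps=[[1,0,0,-1.0,0],[1,0,0,-2.0,0],[1,0,0,-2.0,0],[1,0,0,-2.0,0],[1,0,0,-2.0,0],[1,0,0,-1.0,0],[1,0,0,0,0]])

```text
time_s: 28.75
tool_pos: [457.0, -6.6, 174.6]
orientation: [[-0.011, 0.999, -0.044], [1.0, 0.012, 0.016], [0.016, -0.044, -0.999]]
contact_force: [0.0, 0.6, -0.9]
width: 41.5
```

```bash
python3 - <<'E'
from h import *
s=arm.get_state();print(s['orientation'],todelta([638.5,28.5,170]))
im=arm.camera('side');cv2.imwrite('pics/s20.png',im[:,:,::-1])
E
```

```text
[[-0.01093879  0.99895767 -0.04431603]
 [ 0.99980488  0.01165558  0.01594833]
 [ 0.01644823 -0.04413293 -0.99889025]] [ 3.29985081 18.19249921 -0.28759321]
```

View pics/s20.png

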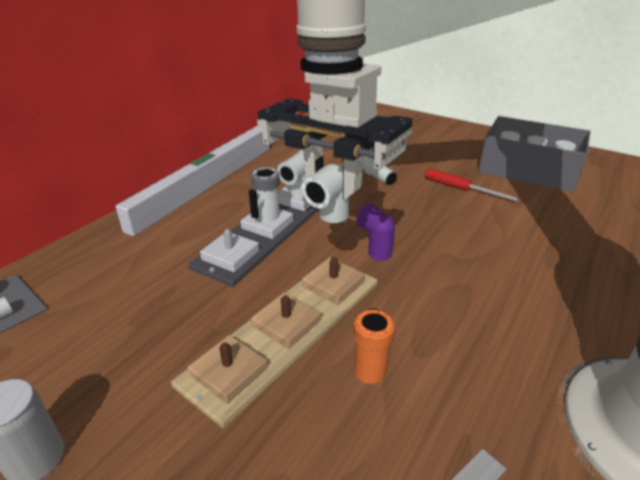

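Call:
move_arm(steps=[[1,0.3,1.6,-0.1,-0.02],[1,0.5,3.0,-0.1,-0.02],[1,0.6,3.5,-0.1,-0.02],[1,0.6,3.5,-0.1,0],[1,0.6,3.5,-0.1,0],[1,0.4,2.0,-0.1,0],[1,0.2,0.9,0,0],[1,0,0,0,0],[1,0,0,0,0]])

```text
time_s: 29.7
tool_pos: [631.0, 36.1, 158.5]
orientation: [[-0.072, 0.995, -0.066], [0.997, 0.073, 0.015], [0.019, -0.065, -0.998]]
contact_force: [-0.6, 0.4, -0.6]
width: 41.6
```

```bash
python3 - <<'E'
from h import *
s=arm.get_state();print(s['orientation'],s['tool_pos'],todelta([639.5,28.5,125]))
im=arm.camera('side');cv2.imwrite('pics/s21.png',cv2.resize(im[60:300,160:400],None,fx=2.5,fy=2.5,interpolation=2)[:,:,::-1])
E
```

```text
[[-0.07220627  0.99519642 -0.06610858]
 [ 0.99720285  0.07331699  0.01452929]
 [ 0.01930638 -0.06487456 -0.99770665]] [631.00251622  36.14421972 158.50588712] [-0.88832866  1.00698938  3.27562247]
```

View pics/s21.png

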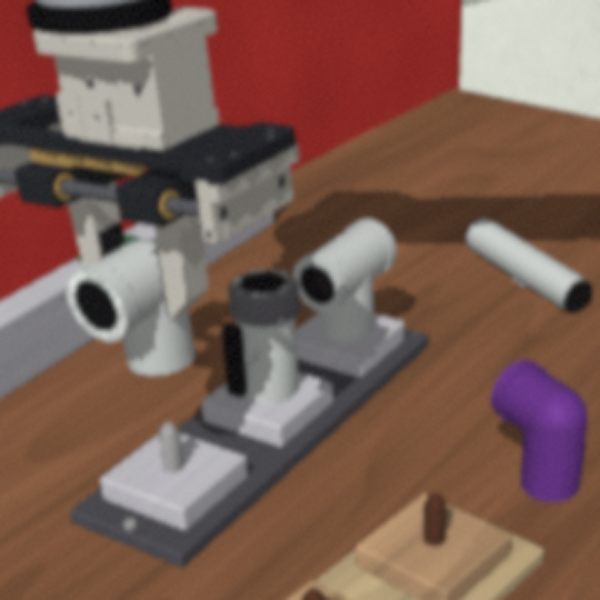

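Call:
move_arm(steps=[[1,-0.4,0.5,0.5,0],[1,-0.4,0.4,0.8,0],[1,0,0.1,0.8,0],[1,0,0,0.6,0],[1,0,0,0,0],[1,0,0,0,0]])

```text
time_s: 30.35
tool_pos: [637.3, 26.6, 128.5]
orientation: [[-0.07, 0.995, -0.068], [0.997, 0.071, 0.014], [0.019, -0.067, -0.998]]
contact_force: [0.0, -0.7, -0.8]
width: 41.4
```

```bash
python3 - <<'E'
from h import *
s=arm.get_state();print(s['orientation'][:,2],s['tool_pos'],todelta([640,28.3,112]))
S=arm.get_calibration('side'); zb=s['tool_pos'][2]-38
print(zb,(proj(S,[[638.5,24.7,zb],[638.5,24.7,64]])-[160,60])*2.5)
im=arm.camera('side');cv2.imwrite('pics/s22.png',cv2.resize(im[60:300,160:400],None,fx=2.5,fy=2.5,interpolation=2)[:,:,::-1])
E
```

```text
[-0.06802356  0.014148   -0.99758339] [637.33099399  26.58865066 128.51814608] [0.12091082 0.38817813 1.63208851]
90.5181460808981 [[166.61385957 387.59526883]
 [171.00921948 421.90311794]]
```

View pics/s22.png

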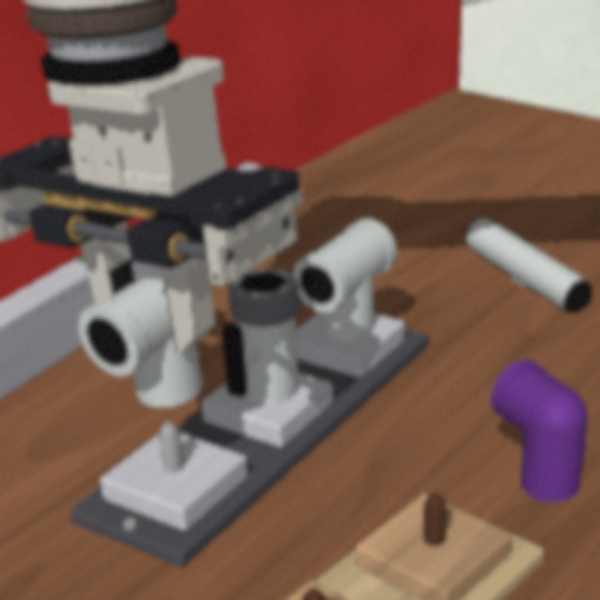

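Call:
move_arm(steps=[[1,0.1,0.3,0.7,0],[1,0.05,0.1,0.9,0],[1,0,0.06,0.9,0],[1,0,0.06,0.9,0],[1,0,0.06,0.8,0],[1,0,0,0.4,0],[1,0,0,0,0],[1,0,0,0,0]])

```text
time_s: 31.2
tool_pos: [639.7, 30.1, 77.6]
orientation: [[-0.071, 0.995, -0.069], [0.997, 0.072, 0.014], [0.019, -0.068, -0.998]]
contact_force: [-0.1, -0.6, -1.5]
width: 41.5
```

```bash
python3 - <<'E'
from h import *
s=arm.get_state();print(s['orientation'][:,2],s['tool_pos'],todelta([640.5,28.3,69]),s['contact_force'])
im=arm.camera('side');cv2.imwrite('pics/s23.png',cv2.resize(im[60:300,160:400],None,fx=2.5,fy=2.5,interpolation=2)[:,:,::-1])
E
```

```text
[-0.06890853  0.01428533 -0.9975207 ] [639.73211501  30.13896741  77.62344879] [-0.20535377  0.12160342  0.85228846] [-0.0536948  -0.57489996 -1.45124293]
```

View pics/s23.png

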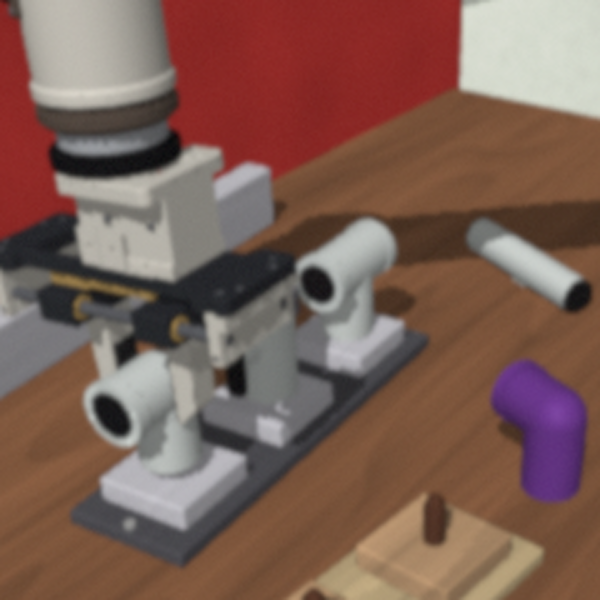

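Call:
move_arm(steps=[[1,-0.1,0.05,0.35,0],[1,-0.05,0.05,0.3,0],[1,0,0,0.1,0],[1,0,0,0,0],[1,0,0,0,0]])

```text
time_s: 31.75
tool_pos: [641.5, 28.5, 70.8]
orientation: [[-0.07, 0.995, -0.066], [0.997, 0.071, 0.014], [0.019, -0.065, -0.998]]
contact_force: [-0.1, -0.4, -0.7]
width: 42.0
```

Call:
move_arm(steps=[[1,0,0,0.18,0],[1,0,0,0,0],[0.3,0,0,0,0],[0,0,0,0,0],[0,0,0,0,0],[0,0,0,0,0],[0,0,0,0,0],[0,0,0,0,0]])

```text
time_s: 32.55
tool_pos: [642.1, 28.7, 69.9]
orientation: [[-0.07, 0.995, -0.065], [0.997, 0.072, 0.015], [0.019, -0.063, -0.998]]
contact_force: [0.0, 0.5, 0.1]
width: 85.1
```

Call:
move_arm(steps=[[0,0,0,-0.8,0],[0,0,0,-2,0],[0,0,0,-2.5,0],[0,0,0,-2.5,0],[0,0,0,-2.5,0],[0,0,0,-2.5,0],[0,0,0,-1,0],[0,0,0,0,0]])

```text
time_s: 33.35
tool_pos: [651.0, 26.4, 215.3]
orientation: [[-0.07, 0.995, -0.065], [0.997, 0.071, 0.015], [0.019, -0.064, -0.998]]
contact_force: [0.1, 0.8, -0.3]
width: 92.0
```

```bash
python3 - <<'E'
from h import *
S=arm.get_calibration('side');T=arm.get_calibration('top')
im=arm.camera('side');cv2.imwrite('pics/s24.png',cv2.resize(im[60:300,160:400],None,fx=2.5,fy=2.5,interpolation=2)[:,:,::-1])
im=arm.camera('top');cv2.imwrite('pics/t24.png',cv2.resize(im[110:210,240:450],None,fx=3.5,fy=3.5,interpolation=2)[:,:,::-1])
P=[[638.5,24.7,108],[645.5,-84.7,118],[652.5,-194.2,108]]
print((proj(T,P)-[240,110])*3.5,(proj(S,P)-[160,60])*2.5)
E
```

```text
[[167.35759046 142.41750029]
 [386.41470693 120.6294909 ]
 [601.93518509 113.14619404]] [[163.62053052 364.23092928]
 [262.16172259 282.49425881]
 [345.46759896 238.21457906]]
```

View pics/s24.png

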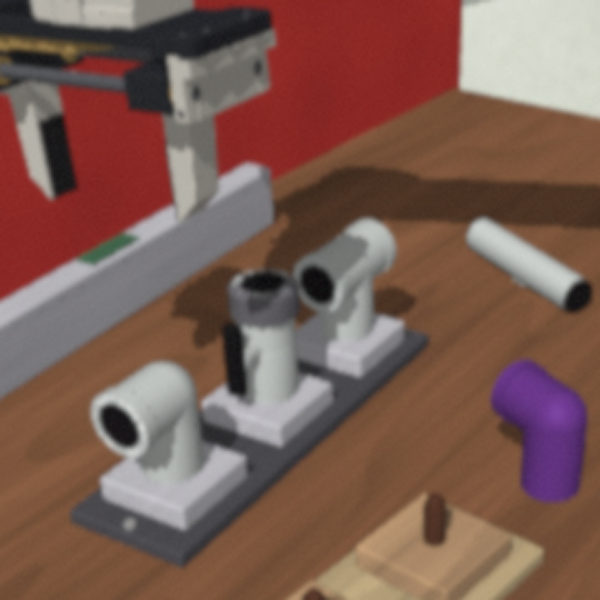

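View pics/t24.png

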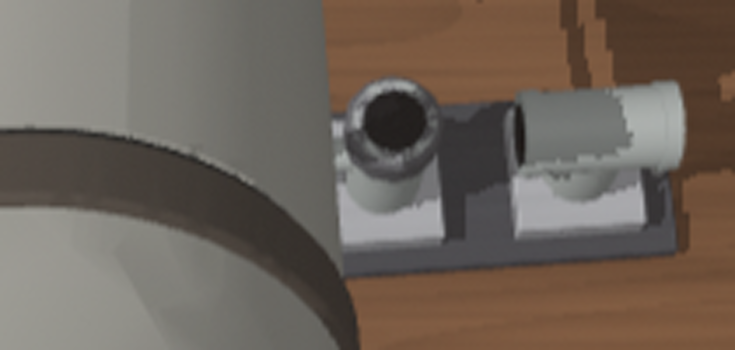

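```bash
python3 - <<'E'
from h import *
c=arm.get_calibration('wrist');print(proj(c,[[638.5,24.7,108],[645.5,-84.7,118]]))
im=arm.camera('wrist');cv2.imwrite('pics/w24.png',im[:,:,::-1])
im=arm.camera('side');cv2.imwrite('pics/s25.png',cv2.resize(im[160:270,185:335],None,fx=5,fy=5,interpolation=2)[:,:,::-1])
E
```

```text
[[309.56285266 244.04522327]
 [308.25953241 371.49941885]]
```

View pics/w24.png

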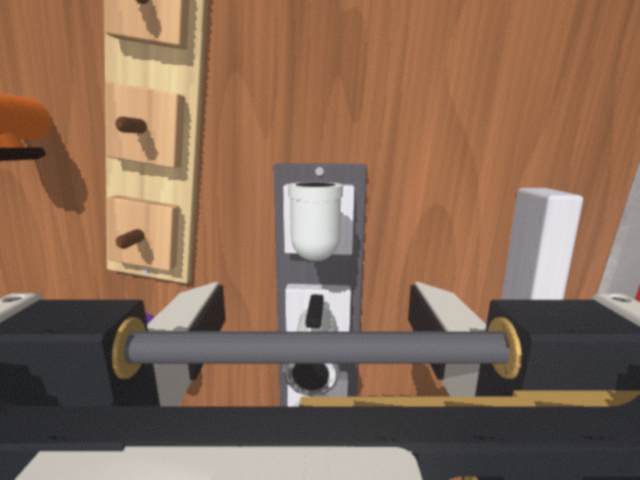

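View pics/s25.png

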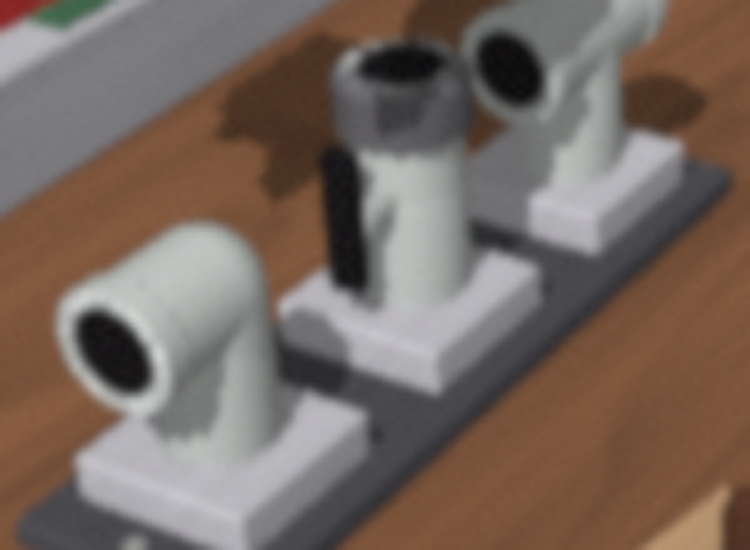

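```bash
python3 - <<'E'
from workcell import arm
print(arm.sign_off(), arm.get_state()['time_s'])
E
```

```text
the job is handed in; nothing more can be done
the job is handed in; nothing more can be done
```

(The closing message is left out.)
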